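# Prop the tray, scoop up the tube cut-offs, tip them into the scrap bin

### The job

Clear the glass tube cut-offs out of the wooden tray: lift the tray's end next to the firebrick, rest that end on top of the brick with the other end still on the bench and let go, so that the cut-offs roll together at the low end; then take the steel scoop by its cross handle, scoop them up and tip all four into the steel scrap bin. The cut ends are sharp, so never touch the glass with the fingers. At the end the tray stays propped on the brick like that, the scoop lies flat on the bench, empty, and the burner, jar and paddle are where they were.

Things in the scene. Friction and masses are not known exactly. Their poses are not given: they have to be found in the camera images.
- tray: shallow wooden tray, 340 mm long (y), 160 mm wide (x), 42 mm high, 0.9 kg, open on top, flat on the bench. Walls 12 mm, floor 6 mm thick: 36 mm deep. A grippy rubber strip lies under each end. Origin at its centre, 21 mm above its underside; z is its upward normal. The brick stands beyond one end, 50 to 95 mm off, the bin beyond the other; which is which changes.
- tray_end_a (a point): middle of the top edge of the tray's end board on its +y side, 164 mm from the tray's centre and 21 mm above it; the board is 12 mm thick (y) and can be pinched from above. Axes as the tray's.
- tray_end_b (a point): the same on the tray's -y side.
- tube1: borosilicate tube cut-off, clear glass, open at both ends: 65 mm long, 22 mm outside diameter, 2.5 mm wall, 26 g, lying in the tray roughly across it. Origin at its centre, x along its axis. It rolls easily. The cut ends are sharp.
- tube2: borosilicate tube cut-off, clear glass, open at both ends: 65 mm long, 22 mm outside diameter, 2.5 mm wall, 26 g, lying in the tray roughly across it. Origin at its centre, x along its axis. It rolls easily. The cut ends are sharp.
- tube3: borosilicate tube cut-off, clear glass, open at both ends: 65 mm long, 22 mm outside diameter, 2.5 mm wall, 26 g, lying in the tray roughly across it. Origin at its centre, x along its axis. It rolls easily. The cut ends are sharp.
- tube4: borosilicate tube cut-off, clear glass, open at both ends: 65 mm long, 22 mm outside diameter, 2.5 mm wall, 26 g, lying in the tray roughly across it. Origin at its centre, x along its axis. It rolls easily. The cut ends are sharp.
- scoop: sheet-steel bench scoop, 0.26 kg, flat on the bench on the far side of the tray. Origin at the centre of its wooden cross handle, a bar along y 112 mm long, 16 mm thick (x), 24 mm tall, to be gripped across its thickness. The pan lies below: its underside 75 mm under the origin, floor 2 mm thick, back 50 mm behind (-x); cheeks and back 46 mm high, 116 mm wide at the back.
- scoop_lip (a point): middle of the scoop's lip edge at its underside, 50 mm ahead (+x) of the handle and 75 mm below it; the lip is 122 mm wide and bevelled from 2 mm down to 1 mm over 4 mm. The pan floor is flat: tubes roll back in it when the lip is a little higher than the back, and out when the lip is lower. Axes as the scoop's.
- brick: thin insulating firebrick, off-white, 230 mm long (x), 114 mm wide (y), 38 mm high, 1.1 kg, loose on the bench beyond one end of the tray, long side roughly parallel to that end. Origin at the centre of its underside.
- bin: scrap-glass bin, open box of bare sheet steel, 210 mm (x) by 190 mm (y), 100 mm high, walls and floor 4 mm, 1.8 kg, loose on the bench beyond the other end of the tray. Origin at the centre of its underside.
- burner: bystander: bench burner on a round iron foot 110 mm across, about 200 mm high, 2.6 kg. Origin at the centre of its underside.
- jar: bystander: glass jar with a steel lid, 68 mm across, 85 mm high. Origin at the centre of its underside.
- paddle: bystander: graphite paddle with a wooden handle, 218 mm long, 18 mm high, lying flat. Origin on the bench near its middle, blade towards +x.

How it is judged:
On the way, in this order (a step that is already met when the one before it is completed fails the run):
1. the tray is tilted, one end resting on the brick and the other on the bench, and the fingers have let go of it (angle between tray's own z axis and vertical between 0.09 and 0.4 rad and contact force between tray and brick above 0.3 N and height (world z) of any of tray_end_a, tray_end_b below 0.053 m and linear speed of tray below 0.1 m/s and contact force between the fingers and tray below 0.1 N), for 0.2 s.
2. glass lies in the scoop, lifted clear of the tray (handle more than 180 mm above the bench) (height (world z) of scoop above 0.18 m and ((x of tube1 in the frame of scoop between -0.049 and 0.05 m and y of tube1 in the frame of scoop between -0.056 and 0.056 m and z of tube1 in the frame of scoop between -0.074 and -0.01 m) or (x of tube2 in the frame of scoop between -0.049 and 0.05 m and y of tube2 in the frame of scoop between -0.056 and 0.056 m and z of tube2 in the frame of scoop between -0.074 and -0.01 m) or (x of tube3 in the frame of scoop between -0.049 and 0.05 m and y of tube3 in the frame of scoop between -0.056 and 0.056 m and z of tube3 in the frame of scoop between -0.074 and -0.01 m) or (x of tube4 in the frame of scoop between -0.049 and 0.05 m and y of tube4 in the frame of scoop between -0.056 and 0.056 m and z of tube4 in the frame of scoop between -0.074 and -0.01 m))), for 0.2 s.
At the end, for the whole second after the job is handed in: All four cut-offs are at rest inside the bin (centres between its walls and below its rim); the tray rests tilted 5 to 23 degrees with one end on the brick and the other on the bench; the scoop lies flat on the bench, released (upright within 5 degrees, handle 70 to 80 mm above the bench) (x of tube1 in the frame of bin between -0.101 and 0.101 m and y of tube1 in the frame of bin between -0.091 and 0.091 m and z of each of tube1, tube2, tube3, tube4 in the frame of bin below 0.095 m and linear speed of each of tube1, tube2, tube3, tube4, scoop below 0.05 m/s and x of tube2 in the frame of bin between -0.101 and 0.101 m and y of tube2 in the frame of bin between -0.091 and 0.091 m and x of tube3 in the frame of bin between -0.101 and 0.101 m and y of tube3 in the frame of bin between -0.091 and 0.091 m and x of tube4 in the frame of bin between -0.101 and 0.101 m and y of tube4 in the frame of bin between -0.091 and 0.091 m and angle between tray's own z axis and vertical between 0.09 and 0.4 rad and contact force between tray and brick above 0.3 N and height (world z) of any of tray_end_a, tray_end_b below 0.053 m and linear speed of tray below 0.1 m/s and angle between scoop's own z axis and vertical below 0.08 rad and height (world z) of scoop between 0.07 and 0.08 m); the robot touches nothing.
It fails at once if the fingers touch a glass cut-off (contact force between the fingers and tube1 above 0.3 N or contact force between the fingers and tube2 above 0.3 N or contact force between the fingers and tube3 above 0.3 N or contact force between the fingers and tube4 above 0.3 N).
It fails at once if the tray is tipped more than 30 degrees (angle between tray's own z axis and vertical above 0.52 rad).
It fails at once if the burner, jar or paddle is shifted by more than 40 mm (distance of any of burner, jar, paddle from where it was at the start of the episode above 0.04 m).
It also fails if it takes over 72 s, if anything falls off the work surface, if the arm or the gripper's body presses on something with over 40 N, if the wrist force passes 120 N, or if a joint passes its speed limit or range.

### The arm

A 6-joint arm with a two-finger parallel gripper is mounted at the origin on the work surface. World frame = base frame: x ahead of the robot, y to its left, z up, the work surface at z = 0. Lengths are in m, angles in rad, forces in N, time in s.
With the tool pointing down it reaches from about 0.375 to 0.9 m from the base axis. Payload 3.1 kg.
Tool frame: the origin (TCP) lies midway between the tips of the shut fingers; the grasp point (between the pads) lies 19 mm behind it; z points along the fingers, y is the direction in which the jaws open and shut (so a half turn about z gives the same grasp; the last joint's range is limited). The gripper opens to 85 mm and grips with 20 to 120 N. Pads are 22 mm wide; open, the fingers measure 114 mm over their backs; the gripper's body (76 mm by 85 mm) begins 54 mm behind the grasp point. The pads swing forward as they close: fully open they stand 13 mm farther back than shut.
Start: joints at [-0.178, 0.527, 1.433, -0, 1.181, -0.178], TCP at [0.625, 0, 0.231] pointing down, gripper open.
Joint ranges: [-3.08, 3.08], [-0.75, 2.2], [0.22, 2.44], [-1.43, 4.57], [0, 2.65], [-2.85, 2.85]. Speed limits (rad/s): [2.79, 2.79, 3.14, 3.14, 3.14, 3.14].

### API

Orientations are given as a unit quaternion [x, y, z, w].
In Python, from station import manip gives the robot as it stands. The module is installed in compiled form; this text tells all that it offers.
- The arm moves only by the tool drive_tool, never from a script. Its argument "deltas" is one flat list of numbers, 4 for each row, row after row: the shift along the tool's x, y, z in cm, then the turn about the tool's z in degrees. A call has 1 to 12 rows; each row is the pose to reach, as a shift and turn from the pose measured when the call began, along the tool's axes at that moment; what a row does not reach only later rows make up. A row lasts 1/10 s, in which the tool goes at most 50 mm and 8.59 degrees, less where a joint would pass 70% of its speed; a pose out of reach is approached as far as the arm can. A call with a gripper value outside its range is refused whole. "hand" is the finger opening in cm, from 0 to 8.54, set as the call begins (left out, the last holds). The fingers move at their own pace and stop on an object; "squeeze" is the grip in N (left out, the last holds). Time passes only in rows, so rows that repeat a pose let the fingers close. It gives the time, the measured TCP pose, the force and the opening at its end, in the units of the state.
- manip.sense(): the state, without advancing time (a new reading comes with each control period).
- manip.snapshot(name): name is "scene" or "side" or "wrist"; returns a dict with "frame" (384x512x3 uint8, red, green, blue), "depth" (384x512 float32, m along the optical axis (not along the pixel's ray), 0 where there is no reading), "fx", "fy", "cx", "cy" (pixels), "R" (3x3) and "t" (3): a world point X has camera coordinates R X + t. Camera axes: x right, y down, z forward; pixel columns grow to the right and rows downward; lengths in m; the calibration is good to about 2 mm. A picture is of the moment at which its call begins.
- manip.sign_off(): hands the job in, once; it reports no verdict.
The state is a dict: "t": time; "q": joint angles; "qd": joint speeds; "tau": joint torques, N m; "tcp_pos": TCP position; "tool_rot": TCP orientation; "force": force on the tool from outside, world axes, zero at the start; "ft_torque": the same for the moment, N m; "finger_gap": opening from 0.0 (shut) to 1.0 (fully open).
Only numpy, scipy, OpenCV 4.12 (cv2) and the standard library are available. Lean on these libraries where they do the work, as an engineer would, in place of code of your own. Each camera call takes 0.05 s, during which the arm holds its last target.

## Working session

There is one attempt and no reset: what is moved stays moved. The work goes in short steps, Python scripts to look and compute and a tool call to move; the robot and the scene stay as the last step left them, time stands still between calls to the robot, and variables do not carry over. Pictures are saved under pics/ and viewed, and the job is handed in when it is done.

Besides the shell and the picture viewer there is one more tool, called as name(argument=value, ...) on one line, values as JSON. drive_tool: Moves the arm, as the interface text tells. Its arguments: {"type":"object","properties":{"deltas":{"type":"array"},"hand":{"type":"number"},"squeeze":{"type":"number"}},"required":["deltas"]}

```bash
mkdir -p pics; ls
cat > h.py <<'E'
import numpy as np, cv2
from station import manip
def snap(n,f):
    s=manip.snapshot(n); cv2.imwrite('pics/'+f,cv2.cvtColor(s['frame'],cv2.COLOR_RGB2BGR)); np.savez('pics/'+f+'.npz',**s); return s
def load(f): return dict(np.load('pics/'+f+'.npz'))
def ray(s,u,v,z):
    d=np.array([(u-s['cx'])/s['fx'],(v-s['cy'])/s['fy'],1.]); R=s['R'];c=-R.T@s['t'];w=R.T@d
    return c+w*(z-c[2])/w[2]
def cloud(s):
    v,u=np.mgrid[:384,:512]; D=s['depth']
    P=np.stack([(u-s['cx'])/s['fx']*D,(v-s['cy'])/s['fy']*D,D],-1)
    return (P-s['t'])@s['R']
E
python3 - <<'E'
from h import *
st=manip.sense();print(st)
for n in ['scene','side','wrist']:
    s=snap(n,n+'0.png'); print(n,-s['R'].T@s['t'],s['R'][2],s['fx'],(s['depth']>0).mean())
E
```

```text
pics
{'t': 0.0, 'q': array([-1.78505582e-01,  5.28486713e-01,  1.43389192e+00, -1.52032765e-05,
        1.18141415e+00, -1.78521421e-01]), 'qd': array([ 1.23330030e-03, -2.00355401e-04,  1.66869595e-03, -9.73989859e-05,
       -1.74567808e-04,  1.75399954e-03]), 'tau': array([ 2.50220628e-04, -4.42344439e+01, -1.78024775e+01, -2.06930472e-04,
        8.36740597e-03,  2.24214921e-05]), 'tcp_pos': array([6.24283697e-01, 1.50974275e-04, 2.30324308e-01]), 'tool_rot': array([ 7.07098707e-01,  7.07113999e-01, -6.33154658e-04, -8.99617582e-04]), 'force': array([-0.64080168,  0.07098823, -0.02336625]), 'ft_torque': array([ 0.04149351,  0.01848473, -0.00253605]), 'finger_gap': 1.0003293269796203}
scene [ 0.96141784 -0.23235365  0.90829757] [-0.40428869  0.26149486 -0.8764537 ] 377.0661981781758 0.9960479736328125
side [ 0.24437918 -0.49888759  0.6596914 ] [ 0.38019535  0.61304772 -0.69254891] 353.2382183286685 0.9961598714192709
wrist [0.62386978 0.07591788 0.37323799] [-0.00113799 -0.29685622 -0.95492151] 343.13444774232255 0.9958038330078125
```

View pics/scene0.png

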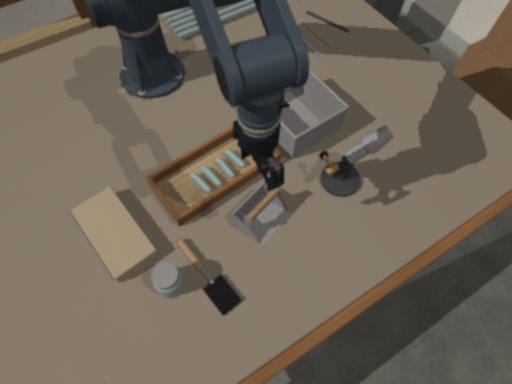

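View pics/side0.png

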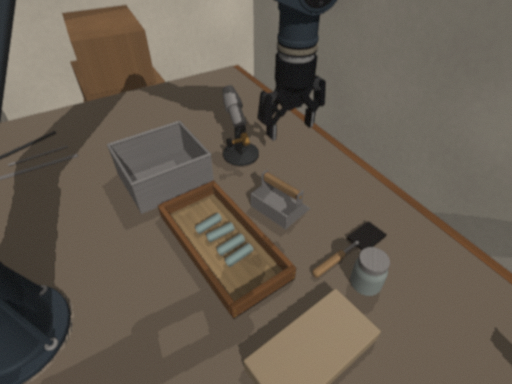

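View pics/wrist0.png

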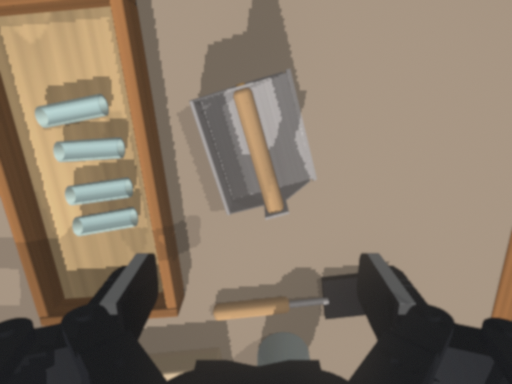

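Run:
```python
from h import *
# top-down ortho map merged from 3 cams: 2mm/px, x 0.25..0.95 down, y .5..-.5
def topmap(fs,f,x0=.25,x1=.95,y0=-.5,y1=.5,r=.00143):
    H=int((x1-x0)/r);W=int((y1-y0)/r)
    col=np.zeros((H,W,3),np.uint8);zb=np.full((H,W),-1.)
    for fn in fs:
        s=load(fn);P=cloud(s);ok=(s['depth']>0)&(P[...,2]<.15)
        p=P[ok];c=s['frame'][ok]
        a=((x1-p[:,0])/r).astype(int);b=((y1-p[:,1])/r).astype(int)
        m=(a>=0)&(a<H)&(b>=0)&(b<W)
        for i in np.nonzero(m)[0]:
            for da in(0,1):
              for db in(0,1):
                A=min(a[i]+da,H-1);B=min(b[i]+db,W-1)
                if p[i,2]>zb[A,B]+.002: zb[A,B]=p[i,2];col[A,B]=c[i]
    for k in range(-4,5):
        B=int((y1-k/10)/r); 
        if 0<=B<W: cv2.putText(col,f'{k/10}',(B,10),0,.35,(255,255,0));col[::4,B]=255
    for k in range(3,10):
        A=int((x1-k/10)/r)
        if 0<=A<H: cv2.putText(col,f'{k/10}',(0,A),0,.35,(255,255,0));col[A,::4]=255
    cv2.imwrite('pics/'+f,col[...,::-1])
    z=(np.clip(zb,0,.15)/.15*255).astype(np.uint8)
    return zb
zb=topmap(['side0.png','scene0.png','wrist0.png'],'top0.png')
```

```text
(no output)
```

View pics/top0.png

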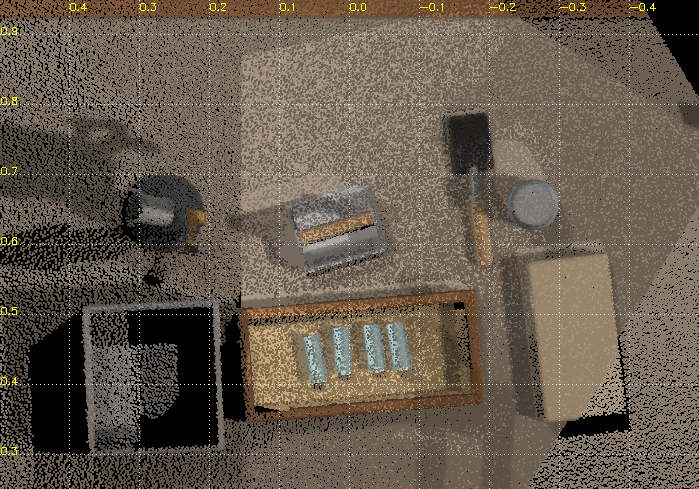

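```bash
python3 - <<'E'
from h import *
P=[];C=[]
for f in ['side0.png','scene0.png','wrist0.png']:
    s=load(f);p=cloud(s);ok=s['depth']>0;P.append(p[ok]);C.append(s['frame'][ok])
P=np.vstack(P);C=np.vstack(C)
hsv=cv2.cvtColor(C[None],cv2.COLOR_RGB2HSV)[0]
def rect(m,name):
    q=P[m][:,:2].astype(np.float32)
    r=cv2.minAreaRect(q*1000); print(name,m.sum(),np.round(r[0],1),np.round(r[1],1),r[2],np.round(cv2.boxPoints(r)).astype(int).tolist(), P[m][:,2].mean())
x,y,z=P.T
box=lambda a,b,c,d,e,f:(x>a)&(x<b)&(y>c)&(y<d)&(z>e)&(z<f)
rect(box(.33,.56,-.21,.17,.037,.047),'tray')
rect(box(.3,.62,-.45,-.215,.034,.042),'brick')
rect(box(.25,.55,.165,.42,.094,.106),'bin')
m=box(.52,.72,-.08,.12,.055,.095)&(hsv[:,1]>90)&(hsv[:,0]<25)
rect(m,'handle')
m=box(.54,.72,-.08,.12,.03,.055);rect(m,'pan top')
m=box(.54,.72,-.08,.12,.006,.02);rect(m,'pan low')
m=box(.36,.5,-.13,.1,.014,.035)&(hsv[:,0]>60)&(hsv[:,0]<120);rect(m,'tubes');print(np.percentile(y[m],[1,99]))
E
python3 - <<'E'
import cv2
im=cv2.imread('pics/wrist0.png')[40:240,170:340]
cv2.imwrite('pics/wz0.png',cv2.resize(im,None,fx=3,fy=3,interpolation=2)[:600])
E
```

```text
tray 9953 [441.2 -13.9] [163.  343.5] 4.637205600738525 [[346, 151], [374, -192], [536, -179], [509, 164]] 0.041240195875572
brick 11269 [ 468.  -323.6] [232.5 117.6] 7.109683036804199 [[345, -280], [360, -396], [591, -368], [576, -251]] 0.03747219043004664
bin 1293 [410.6 281.8] [216.5 197.8] 2.3702139854431152 [[298, 376], [307, 178], [523, 187], [515, 385]] 0.10109098638899948
handle 2559 [625.5  20.1] [ 18.3 119.4] 15.88155460357666 [[600, 75], [633, -40], [651, -35], [618, 80]] 0.08583133777190903
pan top 1782 [612.3  15.3] [ 75.3 122.2] 15.945636749267578 [[559, 64], [593, -54], [665, -33], [632, 84]] 0.04212052796648154
pan low 935 [620.4  17.5] [ 92.9 123.5] 15.726831436157227 [[559, 64], [592, -54], [682, -29], [648, 90]] 0.0129968831420311
tubes 5910 [449.1  -9. ] [ 71.7 144.3] 8.515968322753906 [[403, 57], [424, -86], [495, -75], [474, 68]] 0.025796056204166314
[-0.07959424  0.06283251]
```

View pics/wz0.png

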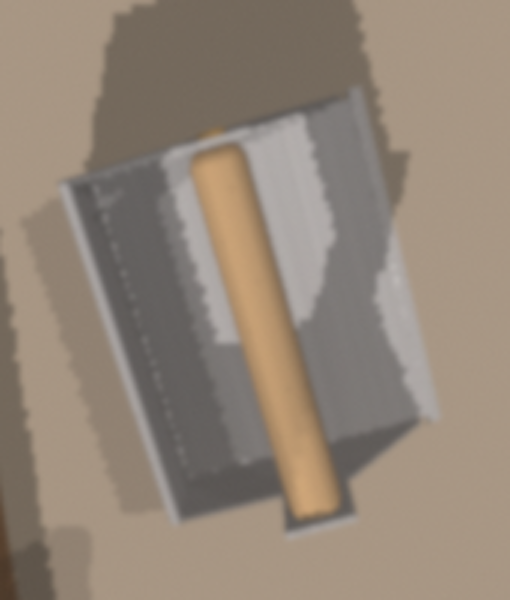

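```bash
cat >> h.py <<'E'
from scipy.spatial.transform import Rotation as Ro
def go(x,y,z,yaw):
    """yaw = world direction (deg) of tool y axis; prints tool-frame cm and deg"""
    st=manip.sense();R=Ro.from_quat(st['tool_rot']).as_matrix();p=st['tcp_pos']
    d=R.T@(np.array([x,y,z])-p)*100
    cy=np.degrees(np.arctan2(R[1,1],R[0,1]));t=-(yaw-cy);t=(t+180)%360-180
    print('from',p.round(4),'yaw',cy.round(2),'tilt z',R[:,2].round(4),'-> delta',d.round(2),'turn',round(t,2),'q',st['q'].round(2),'t',round(st['t'],2))
E
python3 -c "
from h import *
go(.4545,-.1795,.10,-85.4)"
```

```text
from [6.245e-01 1.000e-04 2.306e-01] yaw 0.0 tilt z [-1.6e-03  3.0e-04 -1.0e+00] -> delta [-17.97 -16.98  13.08] turn 85.4 q [-0.18  0.53  1.43 -0.    1.18 -0.18] t 0.15
```

drive_tool(deltas=[-18, -17, 13, 85.4, -18, -17, 13, 85.4, -18, -17, 13, 85.4, -18, -17, 13, 85.4, -18, -17, 13, 85.4, -18, -17, 13, 85.4, -18, -17, 13, 85.4, -18, -17, 13, 85.4, -18, -17, 13, 85.4, -18, -17, 13, 85.4, -18, -17, 13, 85.4, -18, -17, 13, 85.4], hand=4.5)

```text
t: 1.35
tcp_pos: [0.4542, -0.1798, 0.1007]
tool_rot: [0.999, 0.042, -0.001, -0.0]
force: [-0.1, 0.2, 0.4]
finger_gap: 0.53
```

```bash
python3 -c "
from h import *
go(.4545,-.1795,.015,-85.4)
snap('wrist','w1.png')"
```

```text
from [ 0.4542 -0.1798  0.1007] yaw -85.23 tilt z [-1.8e-03  4.0e-04 -1.0e+00] -> delta [ 0.05 -0.03  8.57] turn 0.17 q [-0.61  0.56  1.89 -0.    0.7   0.88] t 1.35
```

View pics/w1.png

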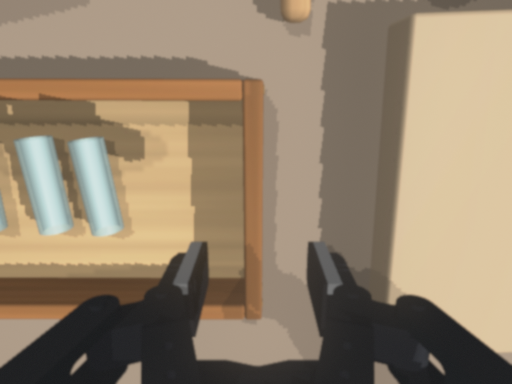

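drive_tool(deltas=[0, 0, 3, 0, 0, 0.1, 6, 0, 0, 0.1, 8, 0, 0, 0.1, 8.5, 0, 0, 0.1, 8.5, 0])

```text
t: 1.9
tcp_pos: [0.4539, -0.1805, 0.0152]
tool_rot: [0.999, 0.042, -0.002, -0.001]
force: [-0.1, 0.2, 0.2]
finger_gap: 0.523
```

drive_tool(deltas=[0, 0, 0, 0, 0, 0, 0, 0, 0, 0, 0, 0, 0, 0, 0, 0, 0, 0, 0, 0, 0, 0, 0, 0], hand=0.4, squeeze=35)

```text
t: 2.5
tcp_pos: [0.4535, -0.1794, 0.0163]
tool_rot: [0.999, 0.041, -0.002, -0.001]
force: [-0.2, 4.6, 6.1]
finger_gap: 0.135
```

drive_tool(deltas=[0, 0, -0.6, 0, 0, 0, -1.2, 0, 0, 0, -1.8, 0, 0, 0, -2.4, 0, 0, 0, -3.0, 0, 0, 0, -3.6, 0, 0, 0, -4.2, 0, 0, 0, -4.8, 0, 0, 0, -5.4, 0, 0, 0, -6, 0, 0, 0, -6.4, 0, 0, 0, -6.4, 0])

```text
t: 3.7
tcp_pos: [0.454, -0.1797, 0.0809]
tool_rot: [0.999, 0.041, -0.001, -0.001]
force: [0.0, 0.2, -10.7]
finger_gap: 0.137
```

```bash
python3 -c "
from h import *
go(.4545,-.1795,.015,-85.4)
snap('side','s2.png')"
```

```text
from [ 0.454  -0.1797  0.0809] yaw -85.25 tilt z [-0.0023  0.0018 -1.    ] -> delta [ 0.07 -0.    6.59] turn 0.15 q [-0.61  0.6   1.9   0.    0.65  0.88] t 3.7
```

View pics/s2.png

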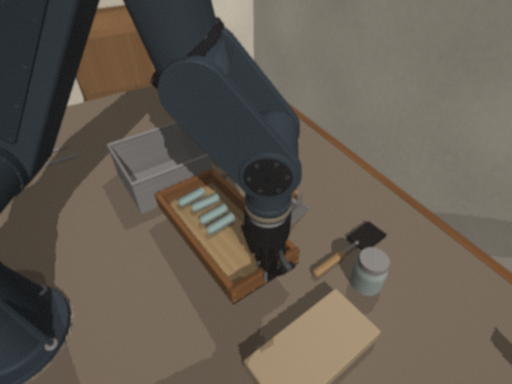

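Run:
```python
from h import *
s=load('s2.png');p=cloud(s);hsv=cv2.cvtColor(s['frame'],cv2.COLOR_RGB2HSV)
x,y,z=p[...,0],p[...,1],p[...,2]
m=(x>.33)&(x<.36+.04)&(y>-.25)&(y<.18)&(z>.02)&(z<.15)&(hsv[...,1]>100)
for a in np.arange(-.22,.18,.03):
    k=m&(y>a)&(y<a+.03)
    if k.sum()>5: print(round(a,2),np.percentile(z[k],[5,95]).round(3),k.sum())
```

```text
-0.22 [0.07  0.104] 151
-0.19 [0.078 0.107] 217
-0.16 [0.066 0.104] 187
-0.13 [0.064 0.103] 195
-0.1 [0.063 0.1  ] 184
-0.07 [0.06  0.099] 184
-0.04 [0.058 0.097] 170
-0.01 [0.057 0.095] 165
0.02 [0.055 0.093] 166
0.05 [0.053 0.091] 167
0.08 [0.051 0.089] 129
0.11 [0.05  0.087] 286
0.14 [0.084 0.087] 41
```

drive_tool(deltas=[0, 0, 1, 0, 0, 0, 2, 0, 0, 0, 3, 0, 0, 0, 3.8, 0, 0, 0, 3.8, 0])

```text
t: 4.25
tcp_pos: [0.4529, -0.179, 0.0409]
tool_rot: [0.999, 0.041, -0.003, -0.002]
force: [0.1, 0.3, -10.3]
finger_gap: 0.133
```

drive_tool(deltas=[0, 0, 0, 0, 0, 0, 0, 0, 0, 0, -0.4, 0, 0, 0, -0.8, 0, 0, 0, -1.2, 0, 0, 0, -1.6, 0, 0, 0, -2.0, 0, 0, 0, -2.4, 0, 0, 0, -2.8, 0, 0, 0, -3.2, 0, 0, 0, -3.6, 0, 0, 0, -3.6, 0], squeeze=20)

```text
t: 5.45
tcp_pos: [0.4533, -0.1793, 0.0774]
tool_rot: [0.999, 0.041, -0.002, -0.002]
force: [0.1, -0.4, -9.8]
finger_gap: 0.131
```

```bash
cat > tt.py <<'E'
from h import *
import sys
s=snap('side',sys.argv[1]);p=cloud(s);hsv=cv2.cvtColor(s['frame'],cv2.COLOR_RGB2HSV)
x,y,z=p[...,0],p[...,1],p[...,2]
m=(x>.33)&(x<.36+.05)&(y>-.35)&(y<.18)&(z>.02)&(z<.15)&(hsv[...,1]>100)
for a in np.arange(-.34,.18,.04):
    k=m&(y>a)&(y<a+.03)
    if k.sum()>5: print(round(a,2),np.percentile(z[k],[5,95]).round(3),k.sum())
E
python3 tt.py s3.png
```

```text
-0.22 [0.066 0.1  ] 150
-0.18 [0.064 0.103] 200
-0.14 [0.062 0.1  ] 252
-0.1 [0.059 0.097] 242
-0.06 [0.057 0.095] 240
-0.02 [0.054 0.093] 213
0.02 [0.052 0.09 ] 207
0.06 [0.049 0.088] 140
0.1 [0.047 0.086] 123
0.14 [0.074 0.084] 66
```

View pics/s3.png

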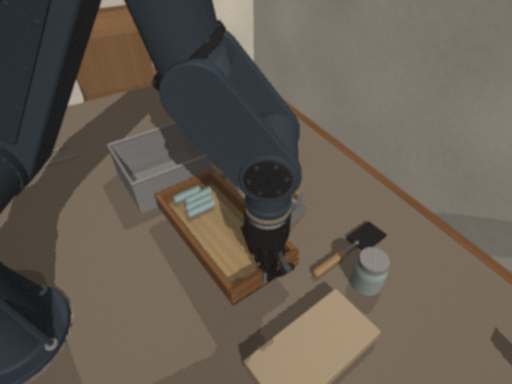

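drive_tool(deltas=[0, 1, 0, 0, 0, 2.5, 0, 0, 0, 4, 0, 0, 0, 5.5, 0, 0, 0, 7, 0, 0, 0, 8.5, 0, 0, 0, 10, 0, 0, 0, 11.3, 0, 0, 0, 12.3, 0, 0, 0, 12.8, 0, 0, 0, 12.8, 0.5, 0, 0, 12.8, 1, 0])

```text
t: 6.7
tcp_pos: [0.4635, -0.306, 0.0662]
tool_rot: [0.999, 0.041, -0.003, -0.002]
force: [-0.5, 0.2, -11.4]
finger_gap: 0.133
```

drive_tool(deltas=[0, 0, 0.4, 0, 0, 0, 0.8, 0, 0, 0, 0.8, 0])

```text
t: 7.0
tcp_pos: [0.4631, -0.305, 0.0576]
tool_rot: [0.999, 0.042, -0.003, -0.003]
force: [0.2, 0.5, -10.0]
finger_gap: 0.137
```

```bash
python3 tt.py s4.png; python3 -c "
from h import *
go(.45,-.31,.1,-85)"
```

```text
-0.34 [0.05  0.084] 204
-0.3 [0.045 0.083] 268
-0.26 [0.042 0.08 ] 271
-0.22 [0.039 0.078] 262
-0.18 [0.036 0.075] 247
-0.14 [0.034 0.073] 234
-0.1 [0.032 0.07 ] 201
-0.06 [0.03  0.068] 175
-0.02 [0.027 0.065] 188
0.02 [0.062 0.064] 18
from [ 0.4633 -0.3053  0.0579] yaw -85.25 tilt z [-0.0062  0.0055 -1.    ] -> delta [-1.39  0.33 -4.21] turn -0.25 q [-0.78  0.7   1.73 -0.    0.72  0.7 ] t 7.05
```

View pics/s4.png

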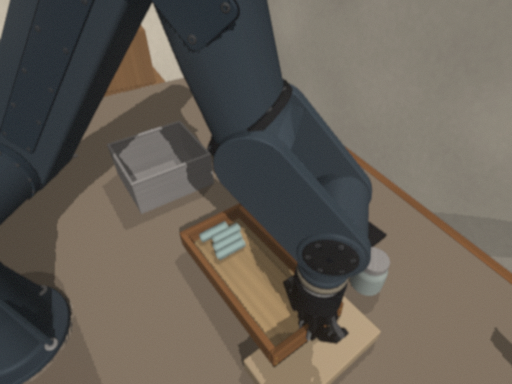

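drive_tool(deltas=[0, 0, 0.3, 0, 0, 0, 0.5, 0, 0, 0, 0.5, 0])

```text
t: 7.35
tcp_pos: [0.4637, -0.3067, 0.0556]
tool_rot: [0.999, 0.041, -0.002, -0.002]
force: [-5.3, -0.2, 12.5]
finger_gap: 0.135
```

drive_tool(deltas=[0, 0, 0, 0, 0, 0, 0, 0, 0, 0, 0, 0, 0, 0, 0, 0], hand=1.4)

```text
t: 7.75
tcp_pos: [0.4633, -0.3045, 0.0578]
tool_rot: [0.999, 0.041, -0.003, -0.004]
force: [-1.4, 5.1, 10.2]
finger_gap: 0.163
```

drive_tool(deltas=[0, 0, 0, 0, 0, 0, 0, 0, 0, 0, 0, 0], hand=3.5)

```text
t: 8.05
tcp_pos: [0.4634, -0.3044, 0.0582]
tool_rot: [0.999, 0.04, -0.002, -0.004]
force: [0.2, 1.1, 0.3]
finger_gap: 0.41
```

```bash
python3 tt.py s5.png; python3 -c "
from h import *
go(.45,-.31,.1,-85)"
```

```text
-0.34 [0.051 0.085] 212
-0.3 [0.044 0.083] 246
-0.26 [0.039 0.078] 250
-0.22 [0.033 0.072] 247
-0.18 [0.028 0.067] 236
-0.14 [0.022 0.062] 224
-0.1 [0.021 0.057] 132
-0.06 [0.024 0.052] 95
-0.02 [0.022 0.046] 120
0.02 [0.04  0.042] 10
from [ 0.4634 -0.3044  0.058 ] yaw -85.38 tilt z [-0.0054  0.0077 -1.    ] -> delta [-1.4   0.41 -4.2 ] turn -0.38 q [-0.78  0.69  1.74  0.    0.72  0.7 ] t 8.1
```

View pics/s5.png

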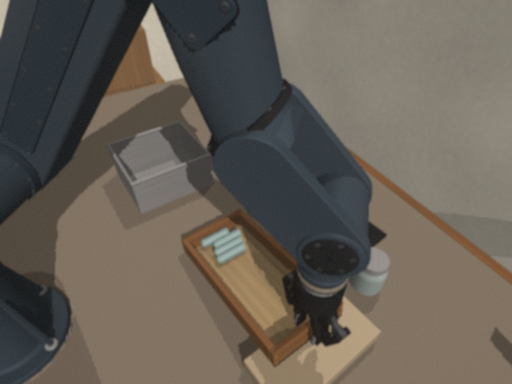

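drive_tool(deltas=[0, 0, -5, 0, 0, 0, -10, 0, 0, 0, -15, 0, 0, -5, -20, -8, 0, -10, -24, -16, 0, -15, -26, -24, 1, -20, -26, -32, 2, -25, -26, -40, 2, -30, -26, -48, 2, -35, -26, -56, 2, -40, -26, -64, 2, -45, -26, -72], hand=8.54)

```text
t: 9.3
tcp_pos: [0.4505, 0.1104, 0.3212]
tool_rot: [0.783, 0.622, 0.0, -0.005]
force: [1.1, 0.1, 0.1]
finger_gap: 0.998
```

```bash
python3 tt.py s6.png; python3 -c "
from h import *
go(.1,.8,.32,16)
go(.0,.9,.32,16)"
```

```text
-0.34 [0.051 0.085] 215
-0.3 [0.044 0.083] 252
-0.26 [0.038 0.078] 271
-0.22 [0.033 0.072] 251
-0.18 [0.028 0.067] 241
-0.14 [0.022 0.062] 234
-0.1 [0.02  0.056] 147
-0.06 [0.025 0.052] 95
-0.02 [0.021 0.047] 119
0.02 [0.04  0.042] 15
from [0.4486 0.1178 0.3213] yaw -12.49 tilt z [-0.0069  0.0152 -0.9999] -> delta [ 59.06 -48.79   1.4 ] turn -28.49 q [0.01 0.2  1.7  0.02 1.25 0.22] t 9.35
from [0.4486 0.1178 0.3213] yaw -12.49 tilt z [-0.0069  0.0152 -0.9999] -> delta [ 66.65 -60.71   1.62] turn -28.49 q [0.01 0.2  1.7  0.02 1.25 0.22] t 9.35
```

View pics/s6.png

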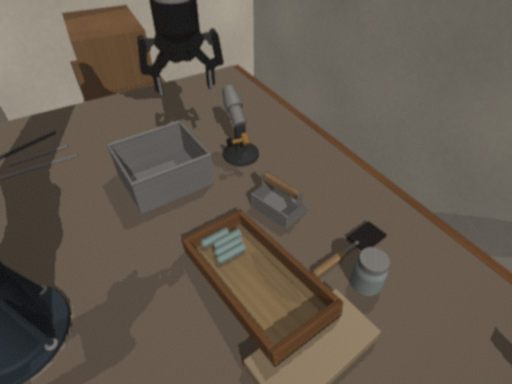

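drive_tool(deltas=[3, -3, 0, -3, 7, -6, 0, -6, 11, -10, 0, -9, 15, -13, 0, -12, 19, -17, 0, -15, 23, -20, 0, -18, 27, -24, 0, -21, 31, -27, 0, -24, 35, -31, 0, -28, 39, -34, 0, -28, 43, -38, 0, -28, 47, -42, 0, -28])

```text
t: 10.55
tcp_pos: [0.1606, 0.6344, 0.3306]
tool_rot: [0.606, 0.796, 0.003, -0.007]
force: [1.2, 0.3, 0.8]
finger_gap: 1.0
```

```bash
python3 -c "
from h import *
go(.0,.94,.32,16)"
```

```text
from [0.1606 0.6344 0.3306] yaw 15.46 tilt z [-0.0074  0.0141 -0.9999] -> delta [33.71 -7.32  1.61] turn -0.54 q [1.15 0.48 1.24 0.01 1.42 0.87] t 10.55
```

drive_tool(deltas=[4.5, -1, 0, 0, 9, -1, 0, 0, 14, -1, 0, 0, 19, -1, 0, 0, 24, -1, 0, 0, 29, -1, 0, 0, 34, 0, 0, 0, 39, 1, 0, 0, 43, 2, 0, 0])

```text
t: 11.45
tcp_pos: [0.0615, 0.9279, 0.3041]
tool_rot: [0.606, 0.795, 0.018, -0.017]
force: [0.1, -0.6, -0.2]
finger_gap: 0.998
```

```bash
python3 -c "
from h import *
go(.62,.02,.32,16)"
```

```text
from [0.0615 0.9279 0.3041] yaw 15.42 tilt z [-0.0054  0.0486 -0.9988] -> delta [-102.19   29.71   -6.3 ] turn -0.58 q [1.38 1.02 0.22 0.02 1.85 1.12] t 11.45
```

drive_tool(deltas=[-3, 1, 0, 0, -7, 2, 0, 0, -12, 3.5, 0, 0, -17, 5, 0, 0, -22, 6.5, 0, 0, -27, 8, 0, 0, -32, 9.5, 0, 0, -37, 11, 0, 0, -42, 12.5, 0, 0, -47, 14, 0, 0, -52, 15.5, 0, 0, -57, 16.5, 0, 0])

```text
t: 12.65
tcp_pos: [0.3646, 0.4395, 0.2818]
tool_rot: [0.606, 0.795, 0.021, -0.016]
force: [0.7, 0.3, 0.9]
finger_gap: 1.003
```

```bash
python3 -c "
from h import *
go(.6255,.020,.18,15.9)"
```

```text
from [0.3646 0.4395 0.2818] yaw 15.35 tilt z [ 2.000e-04  5.250e-02 -9.986e-01] -> delta [-47.82  13.91   7.97] turn -0.55 q [0.66 0.38 1.54 0.04 1.19 0.38] t 12.65
```

drive_tool(deltas=[-5, 1.4, 0, -0.5, -10, 2.8, 0, -0.5, -15, 4.3, 0, -0.5, -20, 5.7, 1, -0.5, -25, 7.2, 2.5, -0.5, -30, 8.7, 4, -0.5, -35, 10.2, 5.5, -0.5, -40, 11.6, 7, -0.5, -44, 12.8, 8, -0.5, -47, 13.6, 8, -0.5, -47.8, 13.9, 8, -0.5, -47.8, 13.9, 8, -0.5])

```text
t: 13.85
tcp_pos: [0.6272, 0.0173, 0.1817]
tool_rot: [0.604, 0.796, 0.022, -0.014]
force: [-0.9, 0.9, 0.2]
finger_gap: 1.002
```

```bash
python3 -c "
from h import *
go(.6255,.020,.056,15.9)
snap('wrist','w7.png')"
```

```text
from [0.6272 0.0173 0.1817] yaw 15.6 tilt z [ 0.005   0.0517 -0.9987] -> delta [-0.3  -0.33 12.56] turn -0.3 q [-0.18  0.59  1.48  0.06  1.08 -0.48] t 13.85
```

View pics/w7.png

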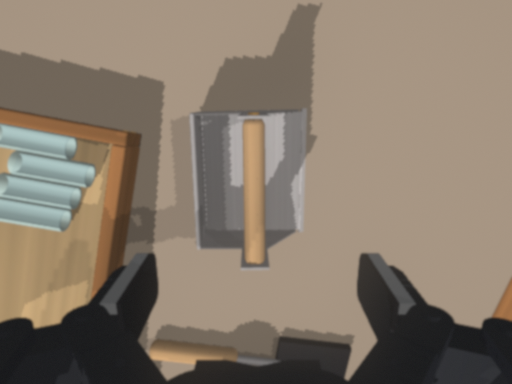

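drive_tool(deltas=[-0.1, -0.2, 3, -0.3, -0.2, -0.3, 6, -0.3, -0.3, -0.3, 9, -0.3, -0.3, -0.3, 11, -0.3, -0.3, -0.3, 12.3, -0.3, -0.3, -0.3, 12.3, -0.3], hand=5)

```text
t: 14.5
tcp_pos: [0.6226, 0.0237, 0.058]
tool_rot: [0.601, 0.799, 0.021, -0.016]
force: [-0.0, -0.6, 0.0]
finger_gap: 0.585
```

drive_tool(deltas=[0, 0, 0, 0, 0, 0, 0, 0, 0, 0, 0, 0, 0, 0, 0, 0, 0, 0, 0, 0, 0, 0, 0, 0], hand=0.8, squeeze=30)

```text
t: 15.1
tcp_pos: [0.6241, 0.0239, 0.0596]
tool_rot: [0.601, 0.799, 0.023, -0.015]
force: [1.5, 2.4, 5.2]
finger_gap: 0.183
```

drive_tool(deltas=[0, 0, -3, 0, 0, 0, -6, 0, 0, 0, -9, 0, 0, 0, -12, 0, 0, 0, -12, 0])

```text
t: 15.6
tcp_pos: [0.6261, 0.0166, 0.1834]
tool_rot: [0.601, 0.799, 0.024, -0.011]
force: [1.3, -0.7, -2.8]
finger_gap: 0.184
```

Run:
```python
from h import *
go(.6255,.020,.056,15.9)
s=snap('side','s8.png');p=cloud(s);ok=s['depth']>0
s2=snap('scene','sc8.png');p2=cloud(s2)
hs=cv2.cvtColor(s['frame'],cv2.COLOR_RGB2HSV)
x,y,z=p[...,0],p[...,1],p[...,2]
# bin
P=np.vstack([p[ok],p2[s2['depth']>0]])
x,y,z=P.T
def rect(m,n):
    r=cv2.minAreaRect((P[m][:,:2]*1000).astype(np.float32));print(n,m.sum(),np.round(r[0],1),np.round(r[1],1),round(r[2],1),np.round(cv2.boxPoints(r)).astype(int).tolist())
rect((x>.25)&(x<.55)&(y>.14)&(y<.42)&(z>.095)&(z<.106),'bin')
C=np.vstack([s['frame'][ok],s2['frame'][s2['depth']>0]]);h=cv2.cvtColor(C[None],cv2.COLOR_RGB2HSV)[0]
top=(x>.34)&(x<.57)&(y>-.36)&(y<.07)&(abs(z-(.042+.126*(.04-y)))<.006)&(h[:,1]>110)&(h[:,0]<18)
rect(top,'tray')
A=np.c_[P[top],np.ones(top.sum())];print(np.linalg.lstsq(A[:,[0,1,3]],A[:,2],rcond=None)[0])
m=(x>.36)&(x<.55)&(y>-.2)&(y<.06)&(h[:,0]>60)&(h[:,0]<120)&(h[:,1]>20)&(z>.012)&(z<.045)
rect(m,'tubes')
```

```text
from [0.6261 0.0166 0.1834] yaw 16.08 tilt z [ 0.0122  0.0515 -0.9986] -> delta [-0.24 -0.3  12.74] turn 0.18 q [-0.18  0.58  1.49  0.06  1.07 -0.49] t 15.6
bin 1258 [410.7 282.1] [216.  197.8] 2.6 [[298, 376], [307, 178], [523, 188], [514, 386]]
tray 4176 [ 450.4 -141.6] [163.4 339.9] 4.7 [[355, 21], [383, -318], [546, -304], [518, 35]]
[ 0.01066413 -0.1303758   0.03956725]
tubes 1343 [443.8 -34. ] [86.3 83. ] 5.8 [[397, 3], [405, -80], [491, -71], [482, 12]]
```

View pics/s8.png

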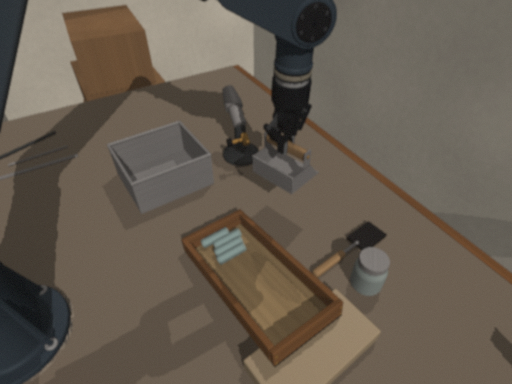

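```bash
python3 -c "
from h import *
go(.448,-.145,.185,94.8)"
```

```text
from [0.623  0.0173 0.179 ] yaw 16.08 tilt z [ 0.0032  0.0533 -0.9986] -> delta [-10.68 -21.3   -1.52] turn -78.72 q [-0.18  0.58  1.49  0.06  1.07 -0.49] t 15.7
```

drive_tool(deltas=[-1, -2, -1, -7, -2, -5, -1.5, -14, -3.5, -8, -1.5, -21, -5, -11, -1.5, -28, -6.5, -14, -1.5, -36, -8, -17, -1.5, -44, -9.5, -19.5, -1.5, -52, -10.5, -21, -1.5, -60, -10.7, -21.3, -1.5, -68, -10.7, -21.3, -1.5, -75, -10.7, -21.3, -1.5, -78.7, -10.7, -21.3, -1.5, -78.7])

```text
t: 16.9
tcp_pos: [0.4464, -0.1444, 0.183]
tool_rot: [-0.042, 0.999, 0.028, 0.001]
force: [0.8, 0.3, -2.5]
finger_gap: 0.179
```

```bash
python3 -c "
from h import *
go(.448,-.145,.185,94.8)
snap('scene','sc9.png');snap('wrist','w9.png');snap('side','s9.png')"
python3 - <<'E'
import cv2,numpy as np
a=cv2.imread('pics/sc9.png');b=cv2.imread('pics/w9.png')
cv2.imwrite('pics/c9.png',cv2.resize(np.hstack([cv2.resize(a[120:320,80:340],(520,400)),cv2.resize(b,(533,400))]),(800,304)))
E
```

```text
from [ 0.4464 -0.1444  0.183 ] yaw 94.78 tilt z [-0.001   0.0559 -0.9984] -> delta [-0.15 -0.06 -0.21] turn -0.02 q [-0.58  0.4   1.85  0.06  0.92 -2.27] t 16.9
```

View pics/c9.png

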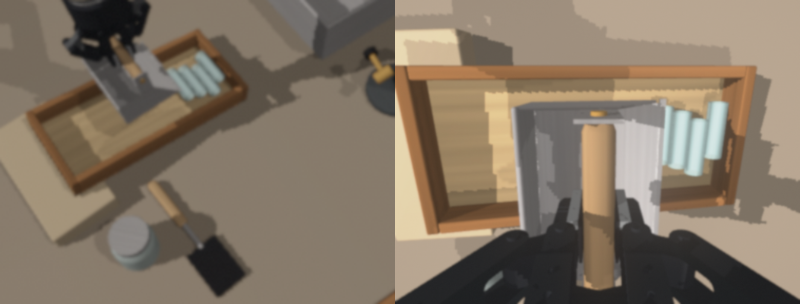

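Run:
```python
from h import *
P=[];C=[]
for f in ['sc9.png','s9.png','w9.png']:
    s=load(f);p=cloud(s);ok=s['depth']>0;P.append(p[ok]);C.append(s['frame'][ok])
P=np.vstack(P);C=np.vstack(C);h=cv2.cvtColor(C[None],cv2.COLOR_RGB2HSV)[0];x,y,z=P.T
b=(x>.36)&(x<.54)&(y>-.26)&(y<-.04)
def rect(m,n):
    r=cv2.minAreaRect((P[m][:,:2]*1000).astype(np.float32));print(n,m.sum(),np.round(r[0],1),np.round(r[1],1),round(r[2],1),np.round(cv2.boxPoints(r)).astype(int).tolist(),np.percentile(z[m],[2,50,98]).round(3))
rect(b&(h[:,1]>90)&(h[:,0]<22)&(z>.18)&(z<.22),'handle')
g=b&(h[:,1]<50)&(z>.115)&(z<.178)
g&=~((abs(y+.145)<.03)&(z>.17))
rect(g,'pan')
m=g&(y>-.105)&(z<.15); 
for a in np.arange(.37,.53,.02):
    k=g&(x>a)&(x<a+.02)
    kk=k&(y>-.11); print(round(a,2),k.sum(),y[k].min().round(3),y[k].max().round(3),'lip z',np.percentile(z[kk],5).round(3) if kk.sum() else None)
```

```text
handle 8084 [ 449.9 -146.1] [120.9  18.7] 4.3 [[389, -141], [390, -160], [511, -151], [510, -132]] [0.2   0.21  0.213]
pan 24406 [ 453.1 -143.3] [124.3 105.5] 4.3 [[387, -95], [395, -201], [519, -191], [511, -86]] [0.122 0.128 0.169]
0.37 71 -0.129 -0.096 lip z 0.124
0.39 4880 -0.2 -0.094 lip z 0.125
0.41 5536 -0.199 -0.093 lip z 0.126
0.43 5194 -0.197 -0.091 lip z 0.127
0.45 4515 -0.196 -0.09 lip z 0.128
0.47 2452 -0.194 -0.088 lip z 0.129
0.49 1188 -0.193 -0.087 lip z 0.13
0.51 570 -0.191 -0.09 lip z 0.131Traceback (most recent call last):
  File "<stdin>", line 16, in <module>
    return umr_minimum(a, axis, None, out, keepdims, initial, where)
ValueError: zero-size array to reduction operation minimum which has no identity
```

```bash
python3 -c "
from h import *
go(.4452,-.158,.150,94.8)
go(.4452,-.158,.100,94.8)"
```

```text
from [ 0.4473 -0.1446  0.1838] yaw 94.75 tilt z [ 9.000e-04  5.470e-02 -9.985e-01] -> delta [ 0.33 -1.5   3.3 ] turn -0.05 q [-0.58  0.4   1.85  0.06  0.92 -2.27] t 17.05
from [ 0.4473 -0.1446  0.1838] yaw 94.75 tilt z [ 9.000e-04  5.470e-02 -9.985e-01] -> delta [ 0.36 -1.77  8.29] turn -0.05 q [-0.58  0.4   1.85  0.06  0.92 -2.27] t 17.05
```

drive_tool(deltas=[0.3, -1.5, 1.5, 0, 0.3, -1.5, 3.3, 0, 0.3, -1.6, 5, 0, 0.3, -1.7, 6.5, 0, 0.3, -1.8, 7.5, 0, 0.3, -1.8, 8.1, 0, 0.3, -1.8, 8.3, 0])

```text
t: 17.75
tcp_pos: [0.4457, -0.1581, 0.0994]
tool_rot: [-0.041, 0.999, 0.028, 0.001]
force: [-0.3, 1.3, -0.6]
finger_gap: 0.181
```

```bash
python3 -c "
from h import *
go(.4452,-.158,.100,94.8)
snap('side','s10.png');snap('wrist','w10.png')"
python3 - <<'E'
import cv2,numpy as np
a=cv2.imread('pics/s10.png');b=cv2.imread('pics/w10.png')
cv2.imwrite('pics/c10.png',cv2.resize(np.hstack([cv2.resize(a[180:380,150:410],(520,400)),cv2.resize(b,(533,400))]),(800,304)))
E
```

```text
from [ 0.4457 -0.1581  0.0994] yaw 94.74 tilt z [ 1.000e-04  5.520e-02 -9.985e-01] -> delta [ 0.05  0.02 -0.06] turn -0.06 q [-0.61  0.56  1.91  0.07  0.7  -2.31] t 17.75
```

View pics/c10.png

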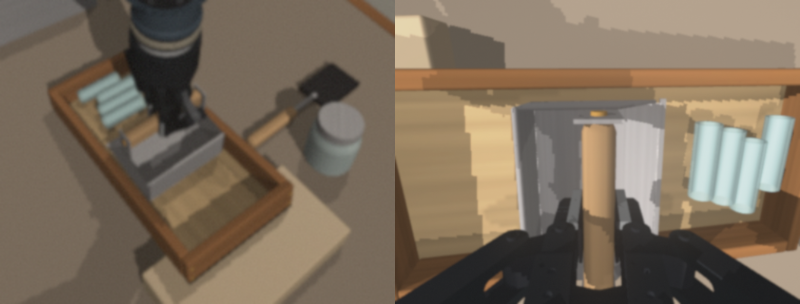

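drive_tool(deltas=[0, 0, 0, 0, 0, 0, 0, 0, 0, 0, 0, 0, 0, 0, 0, 0], hand=2.1)

```text
t: 18.25
tcp_pos: [0.4461, -0.1581, 0.1005]
tool_rot: [-0.041, 0.999, 0.027, 0.002]
force: [0.8, 2.9, 1.0]
finger_gap: 0.237
```

```bash
cat > look.py <<'E'
from h import *
import sys
n=sys.argv[1]
go(.4452,-.158,.100,94.8)
a=snap('side','s%s.png'%n)['frame'];b=snap('wrist','w%s.png'%n)['frame']
cv2.imwrite('pics/c%s.png'%n,cv2.resize(np.hstack([cv2.resize(a[180:380,150:410],(520,400)),cv2.resize(b,(533,400))]),(800,304))[...,::-1])
E
python3 look.py 11
```

```text
from [ 0.4461 -0.1581  0.1005] yaw 94.73 tilt z [ 0.0017  0.0546 -0.9985] -> delta [0.09 0.02 0.05] turn -0.07 q [-0.61  0.56  1.91  0.07  0.71 -2.31] t 18.25
```

View pics/c11.png

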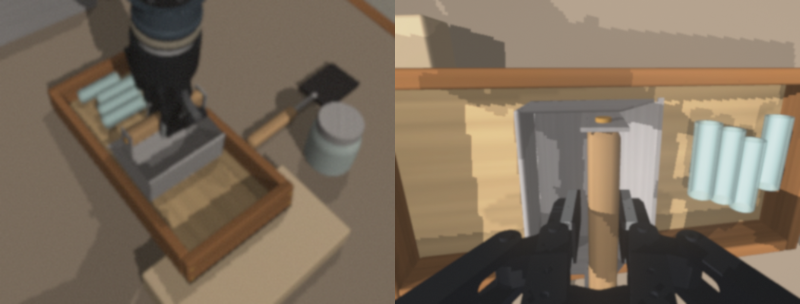

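```bash
cat > tilt.py <<'E'
from h import *
import sys
n=sys.argv[1]
s=load('w%s.png'%n);p=cloud(s);h=cv2.cvtColor(s['frame'],cv2.COLOR_RGB2HSV);x,y,z=[p[...,i] for i in range(3)]
st=manip.sense();q=st['tcp_pos']
m=(abs(x-q[0]-.03)<.035)&(h[...,1]<45)&(abs(y-q[1])<.075)&(z<q[2]-.03)&(s['depth']>0)
A=np.c_[x[m],y[m],np.ones(m.sum())];
c=None
keep=np.ones(len(A),bool)
for i in range(6):
    c=np.linalg.lstsq(A[keep],z[m][keep],rcond=None)[0]; r=z[m]-A@c; keep=abs(r)<(.004 if i>2 else .01)
yy=y[m][keep]
print('pan floor z=%.4fx+%.4fy+%.4f n=%d'%(*c,keep.sum()),'y range',np.percentile(yy,[.5,99.5]).round(4),'z at lip/back',[round(float(c@[q[0],v,1]),4) for v in np.percentile(yy,[99.5,.5])])
w=(h[...,1]>90)&(h[...,0]<25)&(abs(x-q[0]-.0)<.07)&(abs(y-q[1])<.02)&(z>q[2]+.005)
print('handle top z',np.percentile(z[w],[50,95]).round(4),'y',np.percentile(y[w],[2,50,98]).round(4))
t=(h[...,0]>70)&(h[...,0]<110)&(h[...,1]>25)&(abs(x-.44)<.07)&(abs(y+.03)<.06+.1)&(z<.08)
print('tubes y',np.percentile(y[t],[1,99]).round(4),'x',np.percentile(x[t],[1,99]).round(4))
E
python3 tilt.py 11
```

```text
pan floor z=0.0056x+0.0125y+0.0381 n=6124 y range [-0.2037 -0.1029] z at lip/back [0.0393, 0.0381]
handle top z [0.1232 0.1244] y [-0.1665 -0.1584 -0.1489]
tubes y [-0.0758  0.0053] x [0.398  0.4765]
```

drive_tool(deltas=[0, 0, 0, 0, 0, 0, 0, 0, 0, 0, 0, 0], hand=2.6)

```text
t: 18.65
tcp_pos: [0.446, -0.158, 0.1003]
tool_rot: [-0.041, 0.999, 0.027, 0.002]
force: [-0.0, 2.8, -0.5]
finger_gap: 0.301
```

```bash
python3 look.py 12; python3 tilt.py 12
```

```text
from [ 0.446  -0.158   0.1003] yaw 94.73 tilt z [ 0.0013  0.055  -0.9985] -> delta [0.08 0.   0.03] turn -0.07 q [-0.61  0.56  1.91  0.07  0.71 -2.31] t 18.65
pan floor z=0.0100x+-0.0178y+0.0299 n=6132 y range [-0.2065 -0.1034] z at lip/back [0.0362, 0.038]
handle top z [0.1216 0.1229] y [-0.1643 -0.1561 -0.1464]
tubes y [-0.0757  0.0051] x [0.3982 0.4777]
```

View pics/c12.png

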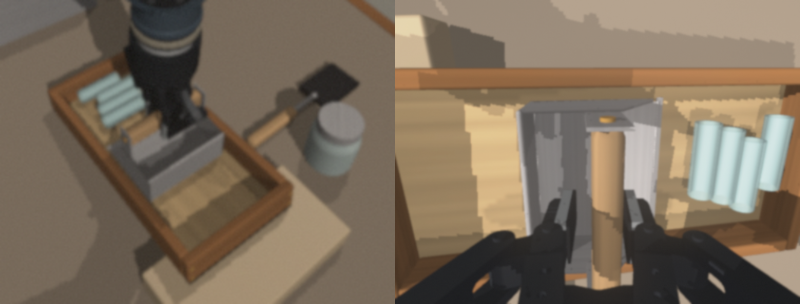

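drive_tool(deltas=[0, 0.3, 0, 0, 0, 0.6, 0, 0, 0, 0.8, 0, 0, 0, 0.8, 0, 0])

```text
t: 19.15
tcp_pos: [0.4451, -0.1494, 0.1007]
tool_rot: [-0.041, 0.999, 0.028, 0.002]
force: [-0.7, 2.2, 0.1]
finger_gap: 0.301
```

```bash
python3 look.py 13; python3 tilt.py 13
```

```text
from [ 0.4451 -0.1494  0.1007] yaw 94.75 tilt z [ 7.000e-04  5.560e-02 -9.985e-01] -> delta [ 0.06 -0.86  0.02] turn -0.05 q [-0.59  0.55  1.92  0.07  0.7  -2.3 ] t 19.15
pan floor z=0.0168x+-0.1248y+0.0049 n=6268 y range [-0.2029 -0.1055] z at lip/back [0.0255, 0.0377]
handle top z [0.1157 0.117 ] y [-0.1563 -0.1476 -0.1373]
tubes y [-0.0751  0.0051] x [0.3979 0.4783]
```

drive_tool(deltas=[0, 0.2, 0.5, 0, 0, 0.2, 1, 0, 0, 0.2, 1.3, 0, 0, 0.2, 1.3, 0])

```text
t: 19.65
tcp_pos: [0.4449, -0.147, 0.0873]
tool_rot: [-0.041, 0.999, 0.028, 0.001]
force: [0.2, 0.5, -0.1]
finger_gap: 0.304
```

drive_tool(deltas=[0, 0, 0, 0, 0, 0, 0, 0, 0, 0, 0, 0], hand=2.25)

```text
t: 19.95
tcp_pos: [0.4447, -0.1467, 0.0873]
tool_rot: [-0.041, 0.999, 0.028, 0.001]
force: [-0.2, 2.4, 0.9]
finger_gap: 0.266
```

```bash
python3 look.py 14; python3 tilt.py 14
```

```text
from [ 0.4447 -0.1467  0.0873] yaw 94.73 tilt z [-2.000e-04  5.630e-02 -9.984e-01] -> delta [ 0.04 -1.06 -1.33] turn -0.07 q [-0.59  0.58  1.93  0.08  0.67 -2.3 ] t 19.95
pan floor z=0.0164x+-0.1278y+0.0045 n=6162 y range [-0.2029 -0.1061] z at lip/back [0.0253, 0.0377]
handle top z [0.1154 0.1167] y [-0.1565 -0.148  -0.1379]
tubes y [-0.0753  0.0054] x [0.398  0.4787]
```

View pics/c14.png

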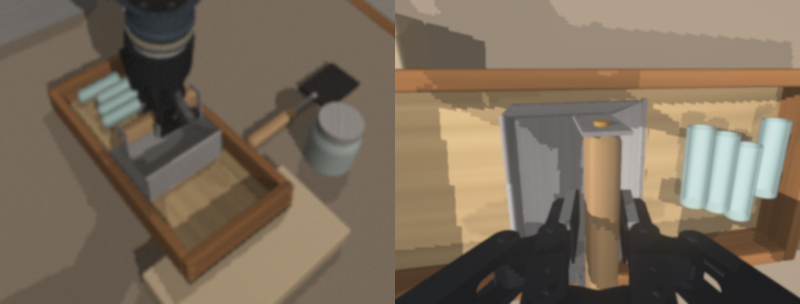

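drive_tool(deltas=[0, 0.6, 0.1, 0, 0, 1.2, 0.2, 0, 0, 1.8, 0.3, 0, 0, 2.4, 0.4, 0, 0, 3.0, 0.55, 0, 0, 3.0, 0.55, 0])

```text
t: 20.65
tcp_pos: [0.4418, -0.1155, 0.0835]
tool_rot: [-0.042, 0.999, 0.028, 0.001]
force: [0.1, 0.5, 0.2]
finger_gap: 0.264
```

```bash
python3 look.py 15; python3 tilt.py 15
```

```text
from [ 0.4418 -0.1155  0.0835] yaw 94.78 tilt z [-0.0011  0.0569 -0.9984] -> delta [ 0.01 -4.16 -1.89] turn -0.02 q [-0.53  0.58  1.96  0.08  0.63 -2.25] t 20.65
pan floor z=0.0486x+0.0330y+0.0148 n=6730 y range [-0.1736 -0.0416] z at lip/back [0.0349, 0.0306]
handle top z [0.1115 0.1129] y [-0.1273 -0.119  -0.109 ]
tubes y [-0.0747  0.0056] x [0.398  0.4791]
```

View pics/c15.png

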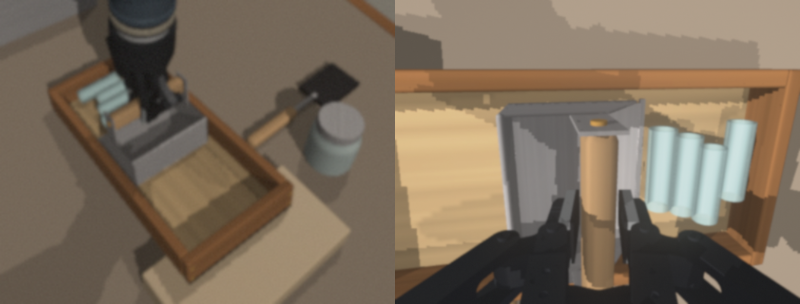

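drive_tool(deltas=[0, 0.6, 0.1, 0, 0, 1.2, 0.2, 0, 0, 1.8, 0.3, 0, 0, 2.4, 0.45, 0, 0, 3.0, 0.55, 0, 0, 3.5, 0.65, 0, 0, 4, 0.75, 0, 0, 4, 0.75, 0])

```text
t: 21.55
tcp_pos: [0.4384, -0.0749, 0.0782]
tool_rot: [-0.042, 0.999, 0.029, 0.0]
force: [-0.7, -0.3, 1.0]
finger_gap: 0.262
```

```bash
python3 look.py 16; python3 tilt.py 16
```

```text
from [ 0.4384 -0.0749  0.0782] yaw 94.79 tilt z [-0.0015  0.0574 -0.9983] -> delta [ 0.   -8.19 -2.65] turn -0.01 q [-0.46  0.58  2.    0.09  0.59 -2.19] t 21.55
pan floor z=0.0162x+0.1023y+0.0319 n=7274 y range [-0.1331 -0.0088] z at lip/back [0.0381, 0.0254]
handle top z [0.1062 0.1076] y [-0.0868 -0.0787 -0.0685]
tubes y [-0.0605  0.0065] x [0.3987 0.4721]
```

View pics/c16.png

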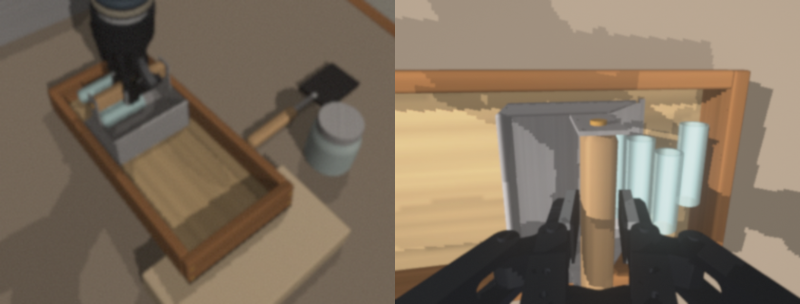

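drive_tool(deltas=[0, 0.6, 0.1, 0, 0, 1.2, 0.2, 0, 0, 1.8, 0.3, 0, 0, 2.4, 0.45, 0, 0, 3.0, 0.55, 0, 0, 3.5, 0.65, 0, 0, 4, 0.75, 0, 0, 4, 0.75, 0])

```text
t: 22.45
tcp_pos: [0.4353, -0.0346, 0.073]
tool_rot: [-0.042, 0.999, 0.029, 0.001]
force: [0.7, -1.9, -0.7]
finger_gap: 0.263
```

```bash
python3 look.py 17; python3 tilt.py 17
```

```text
from [ 0.4353 -0.0346  0.073 ] yaw 94.8 tilt z [-0.001   0.0574 -0.9984] -> delta [  0.03 -12.2   -3.4 ] turn 0.0 q [-0.37  0.58  2.03  0.1   0.56 -2.11] t 22.45
pan floor z=0.0150x+-0.0203y+0.0212 n=5202 y range [-0.0985  0.0119] z at lip/back [0.0275, 0.0297]
handle top z [0.1048 0.1063] y [-0.0462 -0.0382 -0.0279]
tubes y [-0.0639  0.0082] x [0.3974 0.4723]
```

View pics/c17.png

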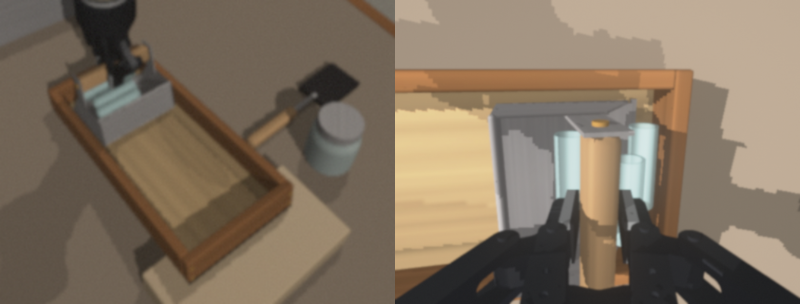

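Run:
```python
from h import *
a=snap('scene','sc17.png')['frame'];b=load('w17.png')['frame'];c=load('s17.png')['frame']
A=cv2.resize(a[120:240,140:260],(400,400),interpolation=2)
B=cv2.resize(b[110:360,220:470],(400,400),interpolation=2)
C=cv2.resize(c[190:280,170:260],(400,400),interpolation=2)
cv2.imwrite('pics/z17.png',cv2.resize(np.hstack([A,B]),(800,400))[...,::-1]);cv2.imwrite('pics/y17.png',C[...,::-1])
```

```text
(no output)
```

View pics/z17.png

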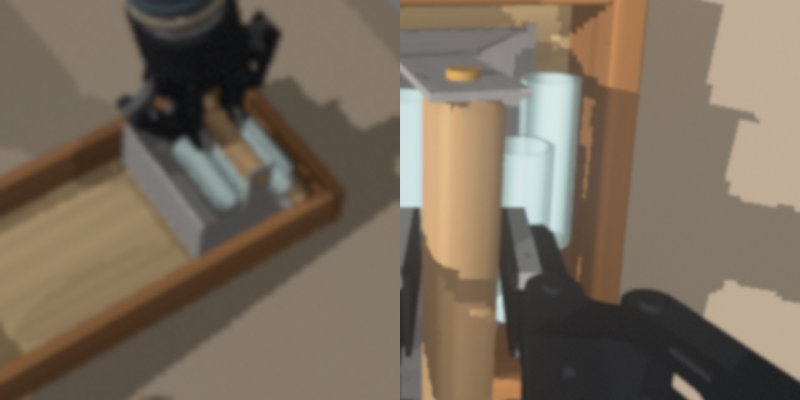

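View pics/y17.png

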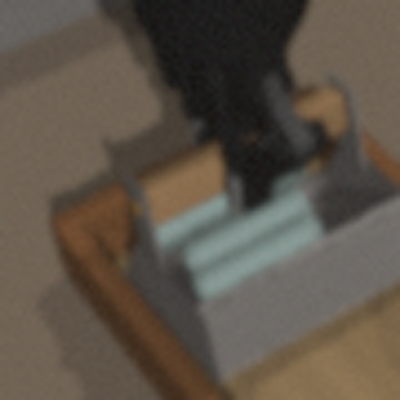

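Run:
```python
from h import *
for n in ['16','17']:
    s=load('s%s.png'%n);p=cloud(s);h=cv2.cvtColor(s['frame'],cv2.COLOR_RGB2HSV);x,y,z=[p[...,i] for i in range(3)]
    m=(h[...,1]<40)&(x>.36)&(x<.51)&(y>-.18)&(y<.03)&(z>.01)&(z<.1)
    print(n,m.sum())
    back=m
    y0=-.135 if n=='16' else -.1
    # back outer face: bottom and top z
    for a in np.arange(y0-.005,y0+.12,.01):
        k=m&(abs(y-a)<.005)&(x<.40); 
        k2=m&(abs(y-a)<.005)&(x>.41)&(x<.48)
        f=lambda k: (np.percentile(z[k],[2,98]).round(4),k.sum()) if k.sum()>3 else None
        print(round(a,3),'-x cheek',f(k),'mid',f(k2))
```

```text
16 2223
-0.14 -x cheek (array([0.0314, 0.0613]), np.int64(39)) mid (array([0.0293, 0.0479]), np.int64(61))
-0.13 -x cheek (array([0.038 , 0.0748]), np.int64(53)) mid (array([0.0312, 0.0744]), np.int64(404))
-0.12 -x cheek (array([0.0336, 0.0697]), np.int64(28)) mid None
-0.11 -x cheek (array([0.0335, 0.0696]), np.int64(25)) mid None
-0.1 -x cheek (array([0.0319, 0.0688]), np.int64(26)) mid (array([0.022 , 0.0992]), np.int64(48))
-0.09 -x cheek (array([0.0329, 0.0929]), np.int64(51)) mid (array([0.0204, 0.0936]), np.int64(134))
-0.08 -x cheek (array([0.0305, 0.0857]), np.int64(34)) mid (array([0.0188, 0.0307]), np.int64(121))
-0.07 -x cheek (array([0.0297, 0.0982]), np.int64(18)) mid (array([0.0185, 0.0419]), np.int64(230))
-0.06 -x cheek (array([0.0258, 0.045 ]), np.int64(8)) mid (array([0.0185, 0.0941]), np.int64(48))
-0.05 -x cheek None mid (array([0.0221, 0.0353]), np.int64(21))
-0.04 -x cheek None mid None
-0.03 -x cheek None mid None
-0.02 -x cheek None mid (array([0.0363, 0.0402]), np.int64(19))
17 1956
-0.105 -x cheek (array([0.0339, 0.0503]), np.int64(32)) mid (array([0.0328,
[... 279 characters left out ...]
)) mid None
-0.065 -x cheek (array([0.0333, 0.0697]), np.int64(20)) mid (array([0.0381, 0.098 ]), np.int64(48))
-0.055 -x cheek (array([0.029 , 0.0882]), np.int64(39)) mid (array([0.0392, 0.0972]), np.int64(166))
-0.045 -x cheek (array([0.0282, 0.0881]), np.int64(40)) mid (array([0.0197, 0.0863]), np.int64(52))
-0.035 -x cheek (array([0.0272, 0.0792]), np.int64(20)) mid (array([0.0268, 0.0408]), np.int64(125))
-0.025 -x cheek (array([0.0167, 0.0404]), np.int64(8)) mid (array([0.0214, 0.0461]), np.int64(79))
-0.015 -x cheek None mid (array([0.0164, 0.0474]), np.int64(35))
-0.005 -x cheek None mid (array([0.0114, 0.032 ]), np.int64(22))
0.005 -x cheek None mid None
0.015 -x cheek None mid None
```

drive_tool(deltas=[0, 0.4, 0.1, 0, 0, 0.8, 0.2, 0, 0, 1.2, 0.3, 0, 0, 1.5, 0.4, 0, 0, 1.5, 0.4, 0])

```text
t: 23.1
tcp_pos: [0.4354, -0.0222, 0.0723]
tool_rot: [-0.043, 0.999, 0.026, 0.003]
force: [-5.6, -14.7, 26.9]
finger_gap: 0.264
```

```bash
cat > zz.py <<'E'
from h import *
import sys
n=sys.argv[1]
go(.43,0,.07,94.8)
a=snap('scene','sc%s.png'%n)['frame'];b=snap('wrist','w%s.png'%n)['frame'];c=snap('side','s%s.png'%n)['frame']
A=cv2.resize(a[110:230,150:270],(400,400),interpolation=2)
B=cv2.resize(b[110:360,220:470],(400,400),interpolation=2)
C=cv2.resize(c[180:280,160:260],(400,400),interpolation=2)
cv2.imwrite('pics/z%s.png'%n,cv2.resize(np.hstack([A,B,C]),(798,266))[...,::-1])
E
python3 zz.py 18; python3 tilt.py 18
```

```text
from [ 0.4354 -0.0222  0.0723] yaw 94.93 tilt z [ 0.0036  0.0526 -0.9986] -> delta [0.35 2.24 0.34] turn 0.13 q [-0.34  0.58  2.03  0.1   0.54 -2.09] t 23.1
pan floor z=-0.0043x+-0.1353y+0.0303 n=3813 y range [-0.0858  0.0121] z at lip/back [0.0267, 0.04]
handle top z [0.1078 0.1098] y [-0.0344 -0.0253 -0.0147]
tubes y [-0.0613  0.0078] x [0.4029 0.459 ]
```

View pics/z18.png

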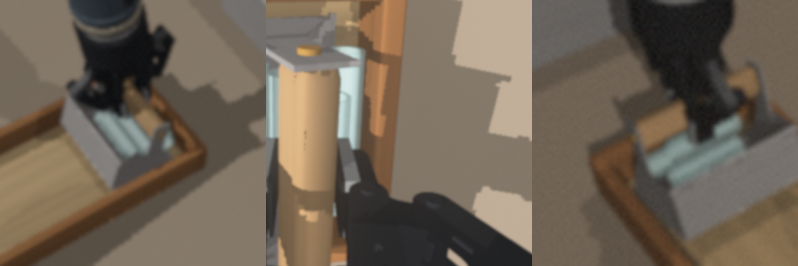

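drive_tool(deltas=[0, -0.3, -0.1, 0, 0, -0.6, -0.2, 0, 0, -1.0, -0.2, 0, 0, -1.0, -0.2, 0])

```text
t: 23.65
tcp_pos: [0.4357, -0.0324, 0.0732]
tool_rot: [-0.042, 0.999, 0.027, 0.002]
force: [-0.5, -2.6, -0.3]
finger_gap: 0.26
```

```bash
python3 zz.py 19; python3 tilt.py 19
```

```text
from [ 0.4357 -0.0324  0.0732] yaw 94.88 tilt z [ 0.0019  0.0534 -0.9986] -> delta [0.29 3.25 0.5 ] turn 0.08 q [-0.37  0.58  2.03  0.1   0.55 -2.11] t 23.65
pan floor z=0.0065x+-0.0145y+0.0256 n=4981 y range [-0.0961  0.0122] z at lip/back [0.0282, 0.0298]
handle top z [0.1047 0.1061] y [-0.0441 -0.0357 -0.025 ]
tubes y [-0.0639  0.0084] x [0.3971 0.475 ]
```

View pics/z19.png

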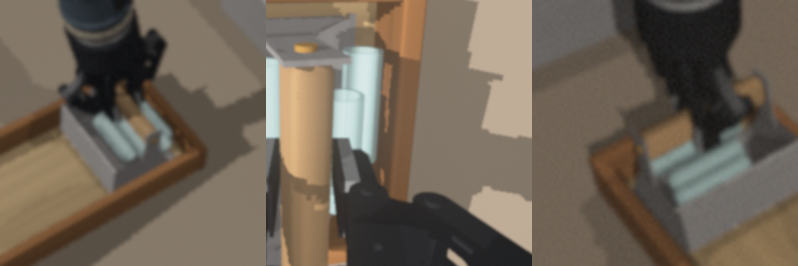

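Run:
```python
from h import *
for f in ['w19.png','sc19.png','s19.png']:
    s=load(f);p=cloud(s);h=cv2.cvtColor(s['frame'],cv2.COLOR_RGB2HSV);x,y,z=[p[...,i] for i in range(3)]
    t=(h[...,0]>70)&(h[...,0]<110)&(h[...,1]>22)&(x>.37)&(x<.52)&(y>-.1)&(y<.03)&(z<.09)&(z>.01)
    print(f,t.sum())
    for x0 in (.385,.40,.415,.43,.445,.46,.475,.49):
        o=[]
        for a in np.arange(-.09,.02,.005):
            k=t&(abs(x-x0)<.0075)&(y>=a)&(y<a+.005)
            if k.sum()>2: o.append('%d:%d'%(a*1000,np.percentile(z[k],90)*1000))
        print(x0,' '.join(o))
```

```text
w19.png 4538
0.385 
0.4 -69:37 -64:42 -59:45 -54:44 -49:43 -14:27 -9:31 -4:30 0:32 5:30
0.415 -69:36 -64:43 -59:45 -54:45 -49:44 -19:79 -14:48 -9:48 -4:46 0:32 5:30
0.43 -64:42 -59:45 -54:45 -49:44 -24:78 -19:49 -14:82 -9:49 -4:47 0:32 5:31
0.445 -64:41 -59:44 -54:45 -49:44 -44:42 -9:49 -4:47 0:32 5:32 10:29
0.46 -14:48 5:31 10:29
0.475 -14:49
0.49 
sc19.png 278
0.385 
0.4 
0.415 -69:38 -64:43 -59:44 -54:44
0.43 -64:43 -59:48 -54:43 -49:42 -44:36 -39:39 0:31
0.445 -64:43 -59:87 -54:72 -49:54 -44:37 -39:37 -9:47 -4:44 0:32 5:30
0.46 -64:42 -59:44 -54:44 -49:43 -44:40 -39:39 0:32 5:31
0.475 -59:42 -54:45 -49:45 -44:36 -39:37 -9:48 -4:46
0.49 
s19.png 465
0.385 
0.4 -59:44 -54:44 -49:32 -14:27 -9:30
0.415 -59:44 -54:45 -49:42 -44:37 -39:40 -34:40 -29:39 -24:47 -19:48 -14:29 -9:30
0.43 -59:78 -54:45 -49:43 -39:39 -34:41 -29:39 -24:46 -19:48
0.445 -59:69 -54:45 -49:44 -39:38 -34:40 -29:40
0.46 -59:43 -54:44 -49:44 -44:42 -39:38 -34:40 -29:40 -24:40 -19:42
0.475 -39:38 -34:40 -19:43
0.49
```

drive_tool(deltas=[0, -0.9, -0.4, 0, 0, -1.9, -0.8, 0, 0, -2.0, -1.0, 0, 0, -2.0, -1.2, 0, 0, -2.0, -1.3, 0], hand=0.8, squeeze=40)

```text
t: 24.3
tcp_pos: [0.4374, -0.0528, 0.0852]
tool_rot: [-0.043, 0.999, 0.027, 0.002]
force: [0.1, -1.1, -3.6]
finger_gap: 0.179
```

```bash
python3 zz.py 20; python3 tilt.py 20
```

```text
from [ 0.4374 -0.0528  0.0852] yaw 94.9 tilt z [ 0.002   0.0531 -0.9986] -> delta [0.29 5.24 1.8 ] turn 0.1 q [-0.41  0.56  2.01  0.09  0.59 -2.14] t 24.3
pan floor z=-0.3453x+0.0663y+0.2057 n=3467 y range [-0.0996  0.0142] z at lip/back [0.0557, 0.0481]
handle top z [0.1153 0.1165] y [-0.0639 -0.0562 -0.0465]
tubes y [-0.087   0.0097] x [0.3968 0.4661]
```

View pics/z20.png

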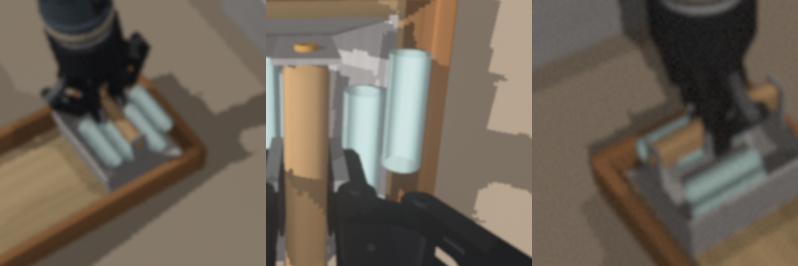

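drive_tool(deltas=[0, -0.2, -0.2, 0, 0, -0.3, -0.4, 0, 0, -0.5, -0.6, 0, 0, -0.5, -0.8, 0, 0, -0.5, -1.0, 0])

```text
t: 24.95
tcp_pos: [0.4378, -0.0584, 0.0951]
tool_rot: [-0.043, 0.999, 0.026, 0.002]
force: [-0.7, -0.6, -4.4]
finger_gap: 0.183
```

```bash
python3 zz.py 21
python3 - <<'E'
from h import *
for f in ['w21.png','sc21.png','s21.png']:
    s=load(f);p=cloud(s);h=cv2.cvtColor(s['frame'],cv2.COLOR_RGB2HSV);x,y,z=[p[...,i] for i in range(3)]
    t=(h[...,0]>70)&(h[...,0]<110)&(h[...,1]>22)&(x>.37)&(x<.52)&(y>-.13)&(y<.03)&(z<.09)&(z>.01)
    print(f,t.sum())
    for x0 in (.40,.415,.43,.445,.46,.475,.49):
        o=[]
        for a in np.arange(-.13,.02,.005):
            k=t&(abs(x-x0)<.0075)&(y>=a)&(y<a+.005)
            if k.sum()>2: o.append('%d:%d'%(a*1000,np.percentile(z[k],90)*1000))
        print(x0,' '.join(o))
E
```

```text
from [ 0.4378 -0.0584  0.0951] yaw 94.92 tilt z [ 0.002   0.053  -0.9986] -> delta [0.29 5.75 2.81] turn 0.12 q [-0.42  0.54  2.    0.08  0.62 -2.15] t 24.95
w21.png 9986
0.4 -94:61 -89:58 -9:52 -4:55 0:55 5:55
0.415 -109:55 -104:59 -99:61 -94:61 -89:59 -84:59 -79:62 -74:62 -49:63 -44:64 -39:62 -34:56 -9:51 -4:55 0:56 5:55
0.43 -109:53 -104:59 -99:61 -94:61 -89:60 -84:58 -79:61 -74:62 -69:62 -49:63 -44:64 -39:63 -34:61 -9:50 -4:54 0:56 5:55 10:54
0.445 -104:58 -99:61 -94:61 -89:61 -84:57 -79:61 -74:62 -69:62 -44:64 -39:63 -34:62 -9:48 -4:53 0:55 5:56 10:54
0.46 -104:57 -99:60 -94:61 -89:61 -84:58 -79:58 -4:53 0:55 5:56 10:55
0.475 -104:55 -99:60 -94:61 -89:61
0.49 -99:39
sc21.png 393
0.4 
0.415 -99:60 -94:60 -89:57 -84:59 -79:62 -74:63 -9:51 -4:55 0:55
0.43 -104:62 -99:60 -94:62 -89:57 -84:59 -79:62 -74:62 -69:58 -9:51 -4:55 0:55 5:54
0.445 -99:60 -94:60 -89:58 -84:59 -79:63 -74:62 -69:60 -9:53 -4:53 0:55 5:55
0.46 -99:61 -94:61 -89:61 -84:57 -79:62 -74:62 -69:61 -4:53 0:55 5:57
0.475 -94:60 -89:59 -84:56 -79:61 -74:61 -69:62 -64:60
0.49 
s21.png 493
0.4 -9:52 -4:53 0:54
0.415 -84:58 -79:62 -74:62 -69:59 -49:63
0.43 -84:59 -79:62 -74:62 -69:60 -59:56 -54:62 -49:63 -44:63 -39:48
0.445 -84:58 -79:60 -74:61 -69:61 -64:59 -54:60 -49:63
0.46 -84:57 -79:59 -74:62 -69:62 -64:59 -54:59 -49:61
0.475 -79:58 -74:61 -69:61 -64:61 -54:58 -49:62 -44:63 -39:62
0.49
```

View pics/z21.png

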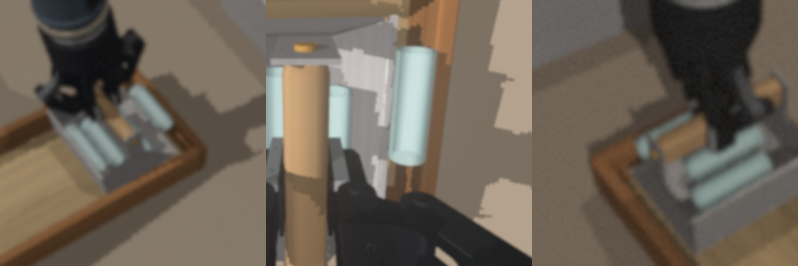

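drive_tool(deltas=[0, 0, 0.3, 0, 0, 0, 0.6, 0, 0, 0, 0.9, 0, 0, 0.3, 1.0, 0, 0, 0.6, 1.0, 0, 0, 0.9, 1.1, 0, 0, 1.2, 1.1, 0, 0, 1.2, 1.1, 0])

```text
t: 25.9
tcp_pos: [0.437, -0.0454, 0.0848]
tool_rot: [-0.043, 0.999, 0.026, 0.003]
force: [0.0, -1.7, -4.6]
finger_gap: 0.179
```

```bash
cat > tz.py <<'E'
from h import *
import sys
n=sys.argv[1]
for f in ['w%s.png'%n,'sc%s.png'%n]:
    s=load(f);p=cloud(s);h=cv2.cvtColor(s['frame'],cv2.COLOR_RGB2HSV);x,y,z=[p[...,i] for i in range(3)]
    t=(h[...,0]>70)&(h[...,0]<110)&(h[...,1]>22)&(x>.37)&(x<.52)&(y>-.13)&(y<.03)&(z<.09)&(z>.01)
    for x0 in (.415,.445,.46,.475):
        o=[]
        for a in np.arange(-.13,.03,.005):
            k=t&(abs(x-x0)<.0075)&(y>=a)&(y<a+.005)
            if k.sum()>2: o.append('%d:%d'%(a*1000,np.percentile(z[k],90)*1000))
        print(f,x0,' '.join(o))
E
python3 zz.py 22; python3 tz.py 22
```

```text
from [ 0.437  -0.0454  0.0848] yaw 94.93 tilt z [ 0.0029  0.053  -0.9986] -> delta [0.32 4.5  1.72] turn 0.13 q [-0.39  0.56  2.01  0.09  0.59 -2.13] t 25.9
w22.png 0.415 -94:47 -89:50 -84:51 -79:50 -74:47 -69:50 -64:51 -59:52 -34:51 -29:40 0:44 5:48 10:49 15:49 20:47
w22.png 0.445 -94:44 -89:49 -84:51 -79:51 -74:49 -69:48 -64:51 -59:52 -34:51 -29:50 0:39 5:46 10:49 15:50 20:49
w22.png 0.46 -89:48 -84:50 -79:51 -74:50 -69:46 5:46 10:49 15:50 20:48
w22.png 0.475 -89:47 -84:50 -79:51 -74:50
sc22.png 0.415 -89:49 -84:51 -79:48 -74:47 -69:50 -64:51 0:47 5:49 10:50 15:46
sc22.png 0.445 -84:50 -79:50 -74:46 -69:49 -64:52 -59:51 -54:48 -49:47 0:44 5:47 10:50 15:49
sc22.png 0.46 -84:51 -79:51 -74:48 -69:48 -64:52 -59:52 -54:50 -49:48 -44:48 0:44 5:49 10:48 15:49
sc22.png 0.475 -84:49 -79:50 -74:48 -69:47 -64:52 -59:51 -54:50 -49:48
```

View pics/z22.png

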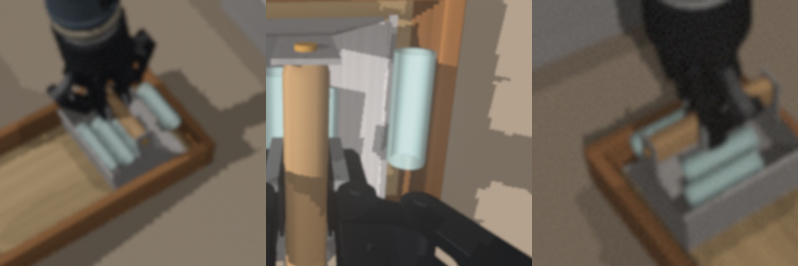

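Run:
```python
from h import *
for n in ['19','21','22']:
    P=[];C=[]
    for f in ['sc%s.png'%n,'s%s.png'%n]:
        s=load(f);p=cloud(s);ok=s['depth']>0;P.append(p[ok]);C.append(s['frame'][ok])
    P=np.vstack(P);C=np.vstack(C);h=cv2.cvtColor(C[None],cv2.COLOR_RGB2HSV)[0];x,y,z=P.T
    w=(h[:,1]>110)&(h[:,0]<18)&(x>.33)&(x<.57)&(y<.07)&(y>-.36)
    e=w&(y>.0)
    print(n,'low wall z pct',np.percentile(z[e],[50,90,99]).round(4),'y max',np.percentile(y[e],[99]).round(4),'ymin high end',np.percentile(y[w&(z>.06)],1).round(4))
    k=w&(x<.372)&(y<-.0)&(y>-.3)   # -x wall
    for a in (-.28,-.2,-.12,-.04,0.01):
        q=w&(x<.40)&(abs(y-a)<.012); print(a,np.percentile(z[q],97).round(4))
s=load('w22.png');p=cloud(s)
h=cv2.cvtColor(s['frame'],cv2.COLOR_RGB2HSV);x,y,z=[p[...,i] for i in range(3)]
for x0 in (.41,.43,.45,.47,.49):
    o=[]
    for a in np.arange(-.03,.06,.004):
        k=(abs(x-x0)<.005)&(y>=a)&(y<a+.004)&(z<.09)
        if k.sum()>1: o.append('%d:%d(%d,%d)'%(a*1000,np.median(z[k])*1000,np.median(h[...,0][k]),np.median(h[...,1][k])))
    print(x0,' '.join(o))
```

```text
19 low wall z pct [0.0393 0.0432 0.0463] y max [0.056] ymin high end -0.316
-0.28 0.083
-0.2 0.0725
-0.12 0.0616
-0.04 0.1052
0.01 0.0441
21 low wall z pct [0.0398 0.0433 0.0454] y max [0.0569] ymin high end -0.3159
-0.28 0.0826
-0.2 0.0723
-0.12 0.0613
-0.04 0.0514
0.01 0.044
22 low wall z pct [0.0405 0.0441 0.0465] y max [0.039] ymin high end -0.3044
-0.28 0.0825
-0.2 0.0723
-0.12 0.0624
-0.04 0.0812
0.01 0.0457
0.41 -30:31(9,9) -26:31(9,9) -22:31(9,10) -18:31(9,9) -13:31(9,9) -9:31(9,9) -5:32(9,9) -1:32(9,9) 2:42(85,26) 6:47(88,23) 10:48(88,23) 13:48(87,30) 18:47(81,23) 22:42(14,85) 26:43(13,109) 30:42(13,113) 34:42(14,106) 54:0(16,60) 57:0(17,51)
0.43 -30:48(84,20) -26:31(12,9) -22:31(10,11) -18:31(10,9) -13:31(10,9) -9:32(9,9) -5:32(10,8) -1:32(9,8) 2:38(83,22) 6:46(87,28) 10:48(88,23) 13:49(88,28) 18:48(86,29) 22:45(71,19) 26:42(13,99) 30:42(13,108) 34:42(13,110) 38:41(15,74) 57:0(16,49)
0.45 -26:31(18,8) -22:31(10,11) -18:31(10,11) -13:32(10,9) -9:32(9,9) -5:32(10,9) -1:32(10,7) 2:32(15,6) 6:43(85,27) 10:48(87,24) 13:49(87,25) 18:48(86,30) 22:46(81,22) 26:42(14,93) 30:43(13,110) 34:42(13,113) 38:41(14,94) 57:0(16,54)
0.47 -9:32(9,9) -5:32(9,9) -1:32(9,9) 2:32(9,9) 6:32(11,9) 10:31(17,42) 26:35(14,89) 30:42(13,115) 34:42(14,118) 38:42(14,117) 57:0(15,64)
0.49 2:32(9,9) 6:32(10,9) 10:32(13,13) 18:8(17,76) 22:8(18,78) 26:14(13,94) 30:27(13,94)
```

drive_tool(deltas=[0, -0.1, 0, 0, 0, -0.3, 0, 0, 0, -0.6, 0, 0, 0, -0.9, -0.1, 0, 0, -1.2, -0.3, 0, 0, -1.4, -0.7, 0, 0, -1.5, -1.2, 0, 0, -1.5, -1.8, 0, 0, -1.5, -2.4, 0, 0, -1.5, -3.0, 0])

```text
t: 27.05
tcp_pos: [0.4381, -0.062, 0.1147]
tool_rot: [-0.043, 0.999, 0.027, 0.003]
force: [-0.3, 0.0, -3.1]
finger_gap: 0.18
```

```bash
python3 zz.py 23; python3 tz.py 23
```

```text
from [ 0.4381 -0.062   0.1147] yaw 94.92 tilt z [ 0.0028  0.0532 -0.9986] -> delta [0.31 6.   4.79] turn 0.12 q [-0.43  0.5   1.99  0.08  0.68 -2.15] t 27.05
w23.png 0.415 -114:71 -109:79 -104:81 -99:81 -94:80 -89:77 -84:81 -79:82 -49:81 0:28 5:29 10:31 15:30
w23.png 0.445 -109:77 -104:80 -99:81 -94:81 -89:78 -84:80 -79:82 -74:82 -49:82 -44:79 0:26 5:28 10:32 15:31 20:29
w23.png 0.46 -109:75 -104:80 -99:81 -94:81 -89:80 -84:79 5:28 10:31 15:31 20:30
w23.png 0.475 -109:72 -104:79 -99:81 -94:81
sc23.png 0.415 -104:79 -99:79 -94:75 -89:78 -84:78 -79:82 0:31 5:30 10:30
sc23.png 0.445 -104:80 -99:80 -94:79 -89:74 -84:80 -79:81 -74:81 -69:77 -64:75 0:27 5:29 10:31 15:29
sc23.png 0.46 -99:80 -94:81 -89:75 -84:79 -79:81 -74:81 -69:79 -64:77 5:31 10:31
sc23.png 0.475 -99:78 -94:80 -89:75 -84:79 -79:82 -74:80 -69:80 -64:78
```

View pics/z23.png

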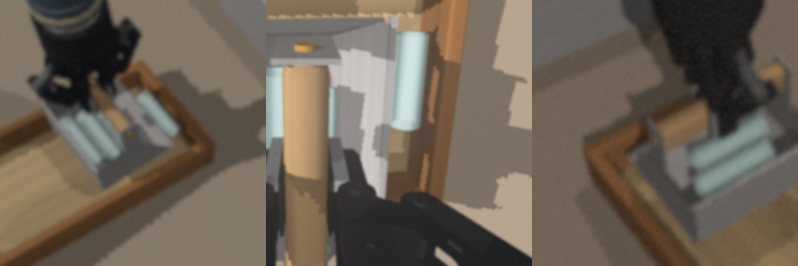

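drive_tool(deltas=[0, 0.1, -0.7, 0, 0, 0.2, -1.6, 0, 0, 0.3, -2.6, 0, 0, 0.4, -3.6, 0, 0, 0.4, -4.6, 0, 0, 0.5, -5.6, 0, 0, 0.5, -6.6, 0, 0, 0.5, -7.2, 0, 0, 0.6, -7.4, 0, 0, 0.6, -7.4, 0])

```text
t: 28.2
tcp_pos: [0.4376, -0.06, 0.189]
tool_rot: [-0.043, 0.999, 0.026, 0.003]
force: [0.4, -0.3, -5.1]
finger_gap: 0.18
```

```bash
python3 -c "
from h import *
go(.42,.11,.19,94.9)
go(.41,.265,.19,94.9)
"; python3 zz.py 24
```

```text
from [ 0.4376 -0.06    0.189 ] yaw 94.92 tilt z [ 0.0041  0.0526 -0.9986] -> delta [ 0.3  17.07  0.79] turn 0.02 q [-0.42  0.35  1.92  0.06  0.89 -2.12] t 28.2
from [ 0.4376 -0.06    0.189 ] yaw 94.92 tilt z [ 0.0041  0.0526 -0.9986] -> delta [-2.000e-02  3.258e+01  1.600e+00] turn 0.02 q [-0.42  0.35  1.92  0.06  0.89 -2.12] t 28.2
from [ 0.4376 -0.06    0.189 ] yaw 94.92 tilt z [ 0.0041  0.0526 -0.9986] -> delta [ 0.35  5.42 12.2 ] turn 0.12 q [-0.42  0.35  1.92  0.06  0.89 -2.12] t 28.2
```

View pics/z24.png

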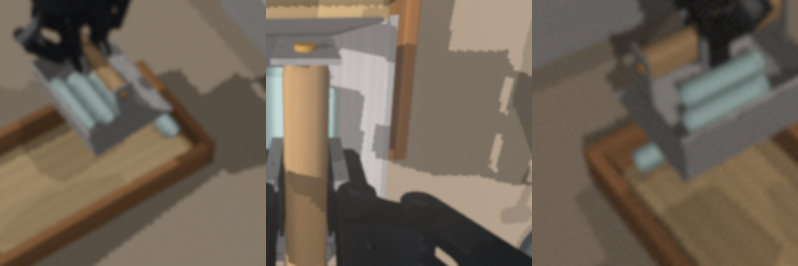

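drive_tool(deltas=[0, 1.5, 0, 0, 0, 5, 0, 0, 0, 10, 0.2, 0, 0, 15, 0.4, 0, 0, 20, 0.7, 0, 0, 25, 1, 0, 0, 30, 1.3, 0, 0, 35, 1.5, 0, 0, 29, 1.3, 0, 0, 23, 1, 0, 0, 17, 0.8, 0, 0, 12, 0.5, 0])

```text
t: 29.55
tcp_pos: [0.4242, 0.089, 0.1894]
tool_rot: [-0.045, 0.999, 0.026, 0.002]
force: [0.8, 0.1, -3.4]
finger_gap: 0.178
```

Run:
```python
from h import *
go(.43,0,.19,94.9)
a=snap('scene','sc25.png')['frame'];b=snap('wrist','w25.png')['frame'];c=snap('side','s25.png')['frame']
cv2.imwrite('pics/z25.png',cv2.resize(np.hstack([a,c]),(800,300))[...,::-1])
```

```text
from [0.4242 0.089  0.1894] yaw 95.13 tilt z [ 0.0023  0.0531 -0.9986] -> delta [ 0.22 -8.9  -0.53] turn 0.23 q [-0.09  0.34  1.95  0.07  0.86 -1.8 ] t 29.55
```

View pics/z25.png

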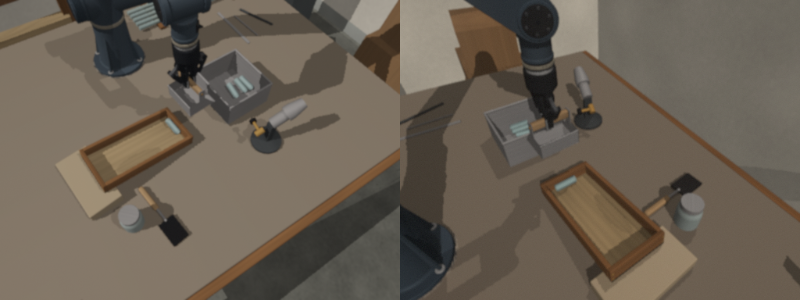

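View pics/w25.png

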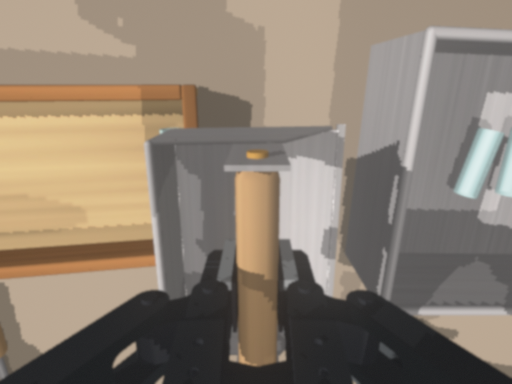

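Run:
```python
from h import *
P=[];C=[]
for f in ['sc25.png','s25.png','w25.png']:
    s=load(f);p=cloud(s);ok=s['depth']>0;P.append(p[ok]);C.append(s['frame'][ok])
P=np.vstack(P);C=np.vstack(C);h=cv2.cvtColor(C[None],cv2.COLOR_RGB2HSV)[0];x,y,z=P.T
def rect(m,n):
    r=cv2.minAreaRect((P[m][:,:2]*1000).astype(np.float32));print(n,m.sum(),np.round(r[0],1),np.round(r[1],1),round(r[2],1),np.round(cv2.boxPoints(r)).astype(int).tolist(),np.percentile(z[m],[2,50,98]).round(3))
b=(x>.33)&(x<.52)&(y>-.0)&(y<.16)
rect(b&(h[:,1]>90)&(h[:,0]<22)&(z>.18)&(z<.23),'handle')
rect(b&(h[:,1]<50)&(z>.12)&(z<.178),'pan')
top=(x>.34)&(x<.57)&(y>-.36)&(y<.08)&(abs(z-(.0443+.13*(.0115-y)))<.006)&(h[:,1]>110)&(h[:,0]<18)
rect(top,'tray');A=np.c_[P[top],np.ones(top.sum())];print(np.linalg.lstsq(A[:,[0,1,3]],A[:,2],rcond=None)[0])
t=(h[:,0]>70)&(h[:,0]<110)&(h[:,1]>22)
rect(t&(x>.37)&(x<.52)&(y>-.05)&(y<.04)&(z>.01)&(z<.05),'D')
bt=t&(x>.3)&(x<.52)&(y>.18)&(y<.39)&(z>.003)&(z<.09);rect(bt,'bin tubes')
s=load('sc25.png')['frame'][60:160,250:350];cv2.imwrite('pics/b25.png',cv2.resize(s,(500,500),interpolation=2)[...,::-1])
```

```text
handle 7668 [432.   83.5] [119.9  22.8] 5.5 [[371, 89], [373, 66], [493, 78], [491, 101]] [0.208 0.219 0.221]
pan 23498 [433.6  86.2] [123.5 110.4] 6.0 [[366, 135], [378, 25], [501, 38], [489, 148]] [0.132 0.136 0.177]
tray 9990 [ 450.2 -130.2] [163.1 339.7] 4.8 [[355, 32], [383, -306], [546, -293], [517, 46]] [0.041 0.055 0.084]
[ 0.00834911 -0.12407437  0.04232071]
D 268 [429.   10.2] [67.4 19.3] 3.0 [[395, 18], [396, -1], [463, 2], [462, 22]] [0.022 0.028 0.032]
bin tubes 2146 [404.2 323.3] [67.4 92. ] 2.6 [[368, 368], [373, 276], [440, 279], [436, 371]] [0.011 0.021 0.027]
```

View pics/b25.png

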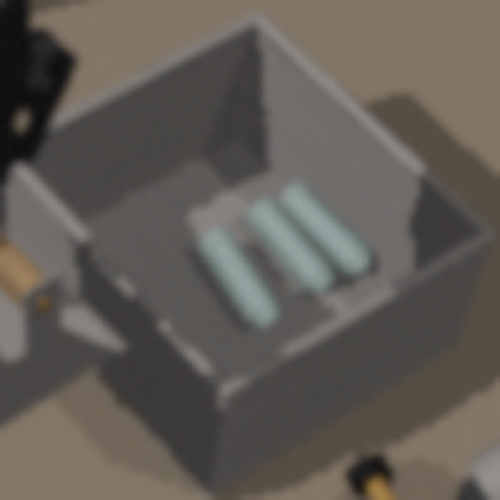

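```bash
python3 -c "
from h import *
go(.4366,-.077,.15,94.3)
go(.4366,-.077,.087,94.3)"
```

```text
from [0.4254 0.0867 0.1895] yaw 94.53 tilt z [ 0.0032  0.0529 -0.9986] -> delta [  0.2  -16.59   3.09] turn 0.23 q [-0.1   0.34  1.95  0.07  0.86 -1.79] t 29.7
from [0.4254 0.0867 0.1895] yaw 94.53 tilt z [ 0.0032  0.0529 -0.9986] -> delta [  0.25 -16.92   9.38] turn 0.23 q [-0.1   0.34  1.95  0.07  0.86 -1.79] t 29.7
```

drive_tool(deltas=[0, -3, 0, 0.3, 0.1, -7, 0.5, 0.3, 0.2, -11, 1.5, 0.3, 0.2, -14.5, 3, 0.3, 0.2, -16.3, 4, 0.3, 0.2, -16.6, 5, 0.3, 0.2, -16.7, 6.5, 0.3, 0.2, -16.8, 8, 0.3, 0.2, -16.9, 9, 0.3, 0.2, -16.9, 9.3, 0.3, 0.2, -16.9, 9.3, 0.3])

```text
t: 30.8
tcp_pos: [0.4369, -0.0759, 0.0875]
tool_rot: [-0.037, 0.999, 0.027, 0.002]
force: [0.3, 0.2, -3.7]
finger_gap: 0.177
```

```bash
python3 zz.py 26; python3 tilt.py 26
```

```text
from [ 0.4369 -0.0759  0.0875] yaw 94.3 tilt z [ 0.0021  0.0536 -0.9986] -> delta [0.13 7.52 2.15] turn -0.5 q [-0.46  0.56  2.    0.09  0.61 -2.18] t 30.8
pan floor z=0.0010x+0.0544y+0.0369 n=6232 y range [-0.121  -0.0202] z at lip/back [0.0362, 0.0308]
handle top z [0.1178 0.1189] y [-0.0872 -0.0795 -0.0701]
tubes y [0.     0.0187] x [0.3945 0.4537]
```

View pics/z26.png

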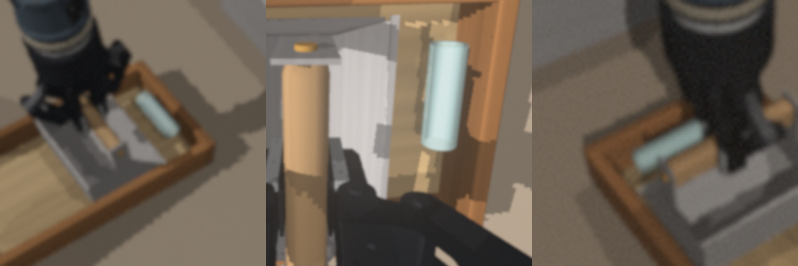

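drive_tool(deltas=[0, 0, 0.3, 0, 0, 0.2, 0.3, 0, 0, 0.5, 0.4, 0, 0, 0.8, 0.5, 0, 0, 1.1, 0.7, 0, 0, 1.2, 1.1, 0, 0, 1.2, 1.3, 0], hand=2.6)

```text
t: 31.65
tcp_pos: [0.4367, -0.0639, 0.0756]
tool_rot: [-0.037, 0.999, 0.026, 0.003]
force: [-0.6, 0.0, 0.2]
finger_gap: 0.306
```

```bash
python3 zz.py 27; python3 tilt.py 27
```

```text
from [ 0.4367 -0.0639  0.0756] yaw 94.28 tilt z [ 0.0042  0.0524 -0.9986] -> delta [0.19 6.39 0.89] turn -0.52 q [-0.43  0.58  2.01  0.09  0.57 -2.16] t 31.65
pan floor z=0.0190x+-0.1238y+0.0043 n=6303 y range [-0.121   0.0049] z at lip/back [0.012, 0.0276]
handle top z [0.1055 0.1069] y [-0.0746 -0.0662 -0.0564]
tubes y [0.0005 0.0188] x [0.3941 0.4524]
```

View pics/z27.png

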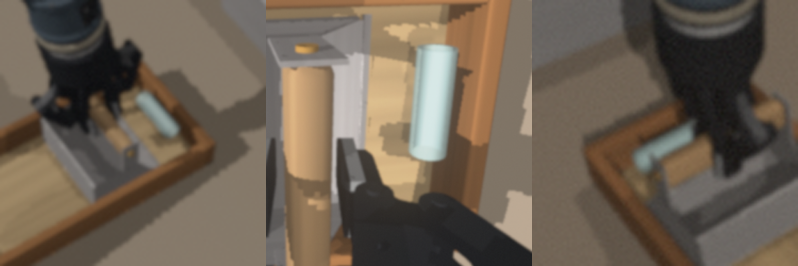

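drive_tool(deltas=[0, 0, 0, 0, 0, 0, 0, 0, 0, 0.5, 0.1, 0, 0, 1.0, 0.2, 0, 0, 1.5, 0.3, 0, 0, 2.0, 0.4, 0, 0, 2.5, 0.5, 0, 0, 3.0, 0.55, 0, 0, 3.3, 0.6, 0, 0, 3.3, 0.6, 0], hand=2.25)

```text
t: 32.8
tcp_pos: [0.4339, -0.0304, 0.0713]
tool_rot: [-0.037, 0.999, 0.026, 0.003]
force: [0.1, -0.5, -1.3]
finger_gap: 0.265
```

```bash
python3 zz.py 28; python3 tilt.py 28; python3 tz.py 28
```

```text
from [ 0.4339 -0.0304  0.0713] yaw 94.31 tilt z [ 0.0032  0.0528 -0.9986] -> delta [0.16 3.05 0.29] turn -0.49 q [-0.36  0.59  2.04  0.1   0.54 -2.09] t 32.8
pan floor z=0.0458x+0.0754y+0.0068 n=5745 y range [-0.0888  0.023 ] z at lip/back [0.0284, 0.0199]
handle top z [0.1016 0.1029] y [-0.0425 -0.0344 -0.0245]
tubes y [-0.0001  0.0201] x [0.3946 0.4515]
w28.png 0.415 0:28 5:29 10:31 15:30
w28.png 0.445 0:26 5:29 15:31 20:29
w28.png 0.46 15:31 20:30
w28.png 0.475 
sc28.png 0.415 0:31 5:31 10:30
sc28.png 0.445 -9:89 0:28 5:29 10:31 15:30
sc28.png 0.46 0:28 5:30 10:31
sc28.png 0.475
```

View pics/z28.png

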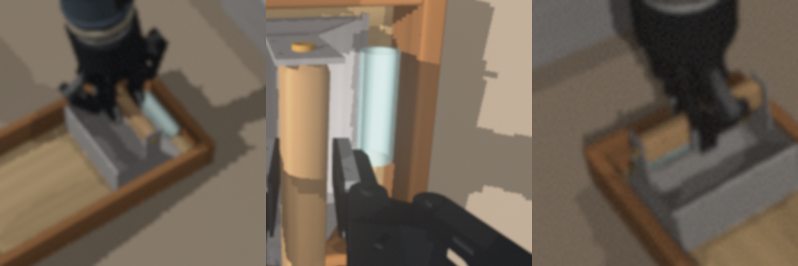

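drive_tool(deltas=[0, 0.3, 0.05, 0, 0, 0.6, 0.1, 0, 0, 0.9, 0.15, 0, 0, 1.2, 0.2, 0, 0, 1.2, 0.2, 0])

```text
t: 33.45
tcp_pos: [0.4334, -0.0184, 0.0701]
tool_rot: [-0.037, 0.999, 0.026, 0.003]
force: [0.8, -2.8, 2.4]
finger_gap: 0.26
```

```bash
python3 zz.py 29; python3 tilt.py 29; python3 tz.py 29
```

```text
from [ 0.4334 -0.0184  0.0701] yaw 94.28 tilt z [ 0.0041  0.0528 -0.9986] -> delta [0.2  1.86 0.1 ] turn -0.52 q [-0.34  0.59  2.04  0.1   0.53 -2.07] t 33.45
pan floor z=0.0197x+-0.1161y+0.0167 n=5660 y range [-0.0855  0.0246] z at lip/back [0.0224, 0.0352]
handle top z [0.1062 0.1079] y [-0.0306 -0.0218 -0.0111]
tubes y [0.0006 0.0205] x [0.3946 0.449 ]
w29.png 0.415 -4:84 0:28 5:30 10:31 15:30
w29.png 0.445 0:25 5:29 10:31 15:31 20:29
w29.png 0.46 
w29.png 0.475 
sc29.png 0.415 
sc29.png 0.445 
sc29.png 0.46 
sc29.png 0.475
```

View pics/z29.png

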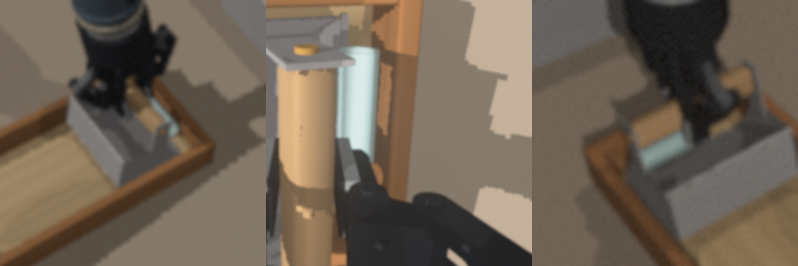

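drive_tool(deltas=[0, -0.4, -0.1, 0, 0, -0.8, -0.15, 0, 0, -1.2, -0.2, 0, 0, -1.5, -0.25, 0, 0, -1.3, -0.2, 0, 0, -1.3, -0.2, 0])

```text
t: 34.2
tcp_pos: [0.4339, -0.0315, 0.0712]
tool_rot: [-0.037, 0.999, 0.026, 0.003]
force: [-0.3, 0.4, 0.1]
finger_gap: 0.262
```

drive_tool(deltas=[0, 0, 0, 0, 0, 0, 0, 0, 0, 0, 0, 0], hand=1.98)

```text
t: 34.5
tcp_pos: [0.4339, -0.0314, 0.0713]
tool_rot: [-0.037, 0.999, 0.027, 0.003]
force: [0.3, 0.6, -0.2]
finger_gap: 0.233
```

```bash
python3 zz.py 30; python3 tilt.py 30; python3 tz.py 30 | head -2
```

```text
from [ 0.4339 -0.0314  0.0713] yaw 94.27 tilt z [ 0.0032  0.0532 -0.9986] -> delta [0.16 3.15 0.29] turn -0.53 q [-0.37  0.59  2.03  0.1   0.54 -2.1 ] t 34.5
pan floor z=0.0399x+0.0838y+0.0100 n=5724 y range [-0.0884  0.0228] z at lip/back [0.0292, 0.0199]
handle top z [0.1015 0.1028] y [-0.0423 -0.0341 -0.0242]
tubes y [-0.0002  0.02  ] x [0.3943 0.4516]
w30.png 0.415 0:28 5:30 10:31 15:30
w30.png 0.445 0:26 5:29 15:31 20:29
```

View pics/z30.png

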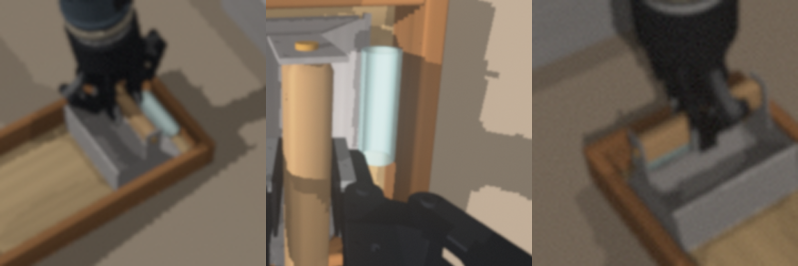

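drive_tool(deltas=[0, 0.2, 0.15, 0, 0, 0.5, 0.3, 0, 0, 0.8, 0.4, 0, 0, 1.1, 0.5, 0, 0, 1.4, 0.55, 0, 0, 1.5, 0.6, 0])

```text
t: 35.25
tcp_pos: [0.4335, -0.0162, 0.0661]
tool_rot: [-0.038, 0.999, 0.026, 0.003]
force: [0.3, -4.3, 3.1]
finger_gap: 0.236
```

```bash
python3 zz.py 31; python3 tilt.py 31; python3 tz.py 31
```

```text
from [ 0.4335 -0.0162  0.0661] yaw 94.32 tilt z [ 0.0046  0.0523 -0.9986] -> delta [ 0.22  1.66 -0.3 ] turn -0.48 q [-0.33  0.6   2.04  0.1   0.52 -2.07] t 35.25
pan floor z=0.0223x+0.1061y+0.0168 n=4668 y range [-0.0741  0.024 ] z at lip/back [0.029, 0.0186]
handle top z [0.0998 0.1011] y [-0.0279 -0.0194 -0.0093]
tubes y [0.0006 0.0207] x [0.3935 0.4487]
w31.png 0.415 -4:78 0:30 5:31 10:33 15:32
w31.png 0.445 0:28 5:31 10:32 15:32 20:31
w31.png 0.46 20:30
w31.png 0.475 
sc31.png 0.415 
sc31.png 0.445 15:31
sc31.png 0.46 
sc31.png 0.475
```

View pics/z31.png

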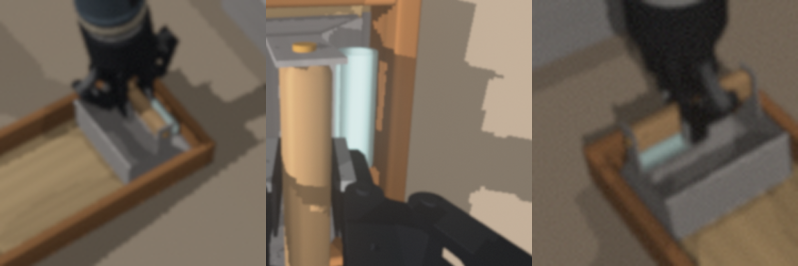

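drive_tool(deltas=[0, -0.7, -0.7, 0, 0, -1.4, -1.2, 0, 0, -1.5, -1.4, 0, 0, -1.6, -1.5, 0, 0, -1.7, -1.6, 0, 0, -1.8, -1.7, 0], hand=0.8)

```text
t: 36.0
tcp_pos: [0.434, -0.0349, 0.082]
tool_rot: [-0.037, 0.999, 0.027, 0.002]
force: [-0.7, 0.3, -3.3]
finger_gap: 0.183
```

```bash
python3 zz.py 32; python3 tilt.py 32; python3 tz.py 32
```

```text
from [ 0.434  -0.0349  0.082 ] yaw 94.27 tilt z [ 0.0029  0.0534 -0.9986] -> delta [0.15 3.44 1.38] turn -0.53 q [-0.37  0.56  2.03  0.09  0.57 -2.1 ] t 36.0
pan floor z=0.0016x+0.0375y+0.0302 n=4603 y range [-0.0812  0.0198] z at lip/back [0.0316, 0.0279]
handle top z [0.1142 0.1154] y [-0.0464 -0.0387 -0.0292]
tubes y [-0.0174  0.003 ] x [0.3947 0.4526]
w32.png 0.415 -19:48 -14:51 -4:52 0:50
w32.png 0.445 -19:45 -14:51 -9:52 -4:53 0:52
w32.png 0.46 -4:53 0:52
w32.png 0.475 
sc32.png 0.415 -9:52 -4:52
sc32.png 0.445 -9:53 -4:53 0:51
sc32.png 0.46 -4:52 0:51
sc32.png 0.475
```

View pics/z32.png

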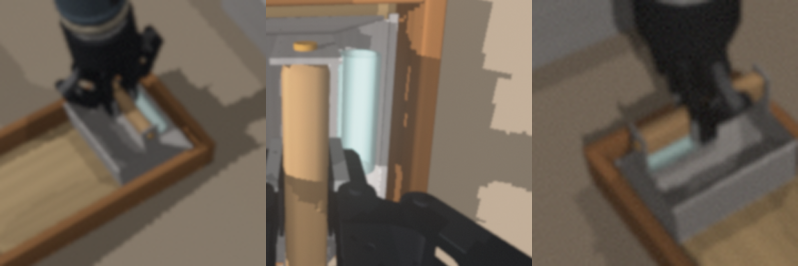

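drive_tool(deltas=[0, 0, -0.3, 0, 0, 0, -0.8, 0, 0, 0, -1.6, 0, 0, 0, -2.6, 0, 0, 0, -3.8, 0, 0, 0, -5, 0, 0, 0, -6.4, 0, 0, 0, -7.8, 0, 0, 0, -9.2, 0, 0, 0, -10.2, 0, 0, 0, -10.7, 0, 0, 0, -10.7, 0])

```text
t: 37.35
tcp_pos: [0.4343, -0.0408, 0.1897]
tool_rot: [-0.037, 0.999, 0.026, 0.004]
force: [-0.5, -0.7, -4.4]
finger_gap: 0.183
```

```bash
python3 zz.py 33
```

```text
from [ 0.4343 -0.0408  0.1897] yaw 94.28 tilt z [ 0.0055  0.0523 -0.9986] -> delta [ 0.24  3.48 12.16] turn -0.52 q [-0.39  0.35  1.93  0.07  0.88 -2.07] t 37.35
```

View pics/z33.png

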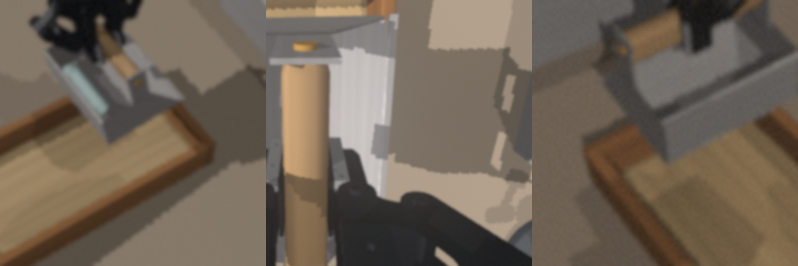

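drive_tool(deltas=[0, 1.5, 0, 0, 0, 4, 0, 0, 0, 8, 0.2, 0, 0, 13, 0.4, 0, 0, 18, 0.7, 0, 0, 23, 1, 0, 0, 28, 1.3, 0, 0, 33, 1.5, 0, 0, 27, 1.3, 0, 0, 21, 1, 0, 0, 15, 0.8, 0, 0, 10, 0.5, 0])

```text
t: 38.7
tcp_pos: [0.4233, 0.0887, 0.1881]
tool_rot: [-0.039, 0.999, 0.027, 0.002]
force: [0.9, -0.5, -3.4]
finger_gap: 0.183
```

Run:
```python
from h import *
go(.62,0.02,.19,15.9)
a=snap('scene','sc34.png')['frame'];b=snap('wrist','w34.png')['frame'];c=snap('side','s34.png')['frame']
cv2.imwrite('pics/z34.png',np.hstack([cv2.resize(a[60:160,250:350],(400,400),interpolation=2),cv2.resize(c[100:300,100:300],(400,400),interpolation=2)])[...,::-1])
```

```text
from [0.4233 0.0887 0.1881] yaw 94.48 tilt z [ 0.0011  0.0535 -0.9986] -> delta [-19.07  -8.36  -0.54] turn 78.58 q [-0.09  0.34  1.95  0.07  0.85 -1.79] t 38.7
```

View pics/z34.png

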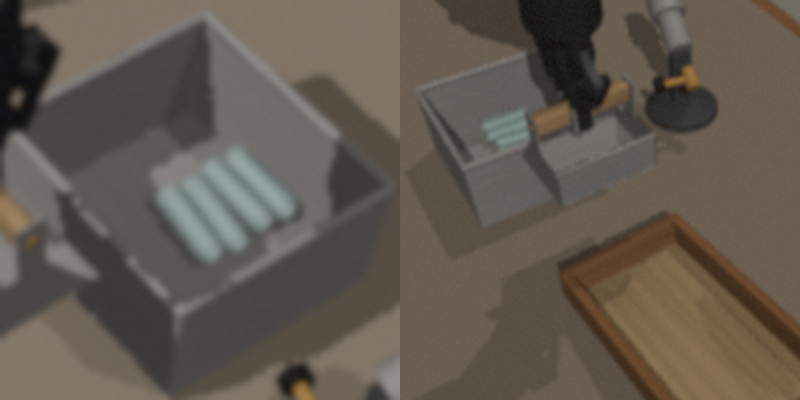

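View pics/w34.png

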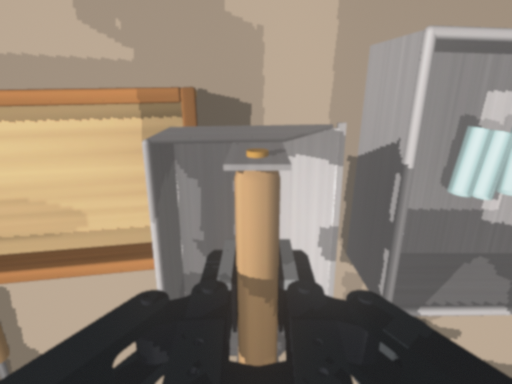

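drive_tool(deltas=[-2, -1, 0, 0, -5, -2.5, 0, 0, -9, -4, 0, 0, -13, -6, 0, 0, -17, -7.5, 0, 0, -19.5, -8.4, 1, 0, -20, -8.4, 3, 0, -20, -8.4, 5, 0, -20, -8.4, 7, 0, -20, -8.4, 9, 0, -20, -8.4, 9.5, 0, -20, -8.4, 9.5, 0])

```text
t: 40.05
tcp_pos: [0.6287, 0.0228, 0.0885]
tool_rot: [-0.034, 0.999, 0.027, -0.0]
force: [0.3, 0.3, -2.8]
finger_gap: 0.179
```

```bash
python3 - <<'E'
from h import *
go(.63,0.02,.062,94.5)
b=snap('wrist','w35.png')
E
python3 tilt.py 35
```

```text
from [0.6287 0.0228 0.0885] yaw 93.96 tilt z [-0.0019  0.0542 -0.9985] -> delta [-0.11 -0.43  2.63] turn -0.54 q [-0.17  0.71  1.53  0.07  0.91 -1.85] t 40.05
pan floor z=-0.0084x+0.0533y+0.0398 n=6023 y range [-0.0218  0.0784] z at lip/back [0.0386, 0.0333]
handle top z [0.1203 0.1215] y [0.0117 0.0193 0.0286]Traceback (most recent call last):
  File "tilt.py", line 17, in <module>
    print('tubes y',np.percentile(y[t],[1,99]).round(4),'x',np.percentile(x[t],[1,99]).round(4))
                    ~~~~~~~~~~~~~^^^^^^^^^^^^^
    return _quantile_unchecked(
        a, q, axis, out, overwrite_input, method, keepdims, weights)
    return _ureduce(a,
                    func=_quantile_ureduce_func,
    ...<5 lines>...
                    overwrite_input=overwrite_input,
                    method=method)
    r = func(a, **kwargs)
    result = _quantile(arr,
                       quantiles=q,
    ...<2 lines>...
                       out=out,
                       weights=wgt)
    slices_having_nans = np.isnan(arr[-1, ...])
                                  ~~~^^^^^^^^^
IndexError: index -1 is out of bounds for axis 0 with size 0
```

drive_tool(deltas=[0, 0, 0.8, 0, 0, 0, 1.6, 0, 0, 0, 2.4, 0, 0, 0, 2.8, 0, 0, 0, 3.0, 0, 0, 0, 3.0, 0])

```text
t: 40.7
tcp_pos: [0.6295, 0.0239, 0.0593]
tool_rot: [-0.034, 0.999, 0.027, 0.001]
force: [-0.3, -0.2, -2.3]
finger_gap: 0.181
```

drive_tool(deltas=[0, 0, 0, 0, 0, 0, 0, 0, 0, 0.5, 0, 0, 0, 0.8, 0, 0, 0, 0.8, 0, 0, 0, 0.8, 0, 0], hand=4.5)

```text
t: 41.3
tcp_pos: [0.6291, 0.032, 0.06]
tool_rot: [-0.035, 0.999, 0.027, 0.001]
force: [0.9, 0.6, -0.1]
finger_gap: 0.527
```

```bash
python3 - <<'E'
from h import *
go(.63,0.02,.25,94.5)
b=snap('wrist','w36.png')
E
python3 tilt.py 36 2>/dev/null
```

```text
from [0.6291 0.032  0.06  ] yaw 93.96 tilt z [ 6.000e-04  5.370e-02 -9.986e-01] -> delta [ -0.09  -0.19 -19.04] turn -0.54 q [-0.15  0.76  1.54  0.07  0.85 -1.84] t 41.3
pan floor z=0.0076x+-0.0001y+-0.0027 n=8070 y range [-0.0381  0.0786] z at lip/back [0.002, 0.0021]
handle top z [0.0868 0.0879] y [0.0171 0.0249 0.0342]
```

View pics/w36.png

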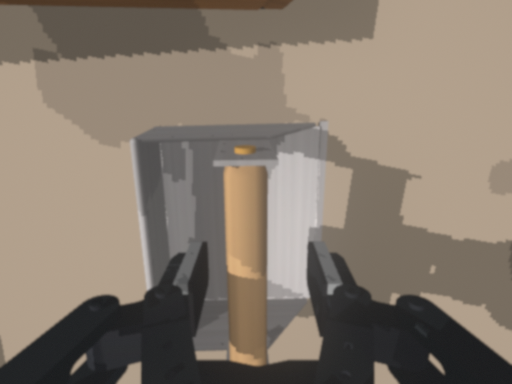

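Scoop is flat and released, with the fingers clear on both sides of the handle (handle about column 245, fingers at 200 and 315). Retract up and check everything.

drive_tool(deltas=[0, 0, -2, 0, 0, 0, -5, 0, 0, 0.2, -10, 0, 0, 0.5, -15, 0, 0, 0.8, -19, 0, 0, 1, -22, 0, 0, 1, -22, 0, 0, 1, -22, 0])

```text
t: 42.15
tcp_pos: [0.6283, 0.03, 0.2808]
tool_rot: [-0.034, 0.999, 0.027, 0.002]
force: [-0.5, -1.4, -1.2]
finger_gap: 0.527
```

Run:
```python
from h import *
go(.63,0.02,.25,94.5)
a=snap('scene','sc37.png');c=snap('side','s37.png');w=snap('wrist','w37.png')
cv2.imwrite('pics/z37.png',cv2.resize(np.hstack([a['frame'],c['frame']]),(800,300))[...,::-1])
def cl(fs):
    P=[];C=[]
    for f in fs:
        s=load(f);p=cloud(s);ok=s['depth']>0;P.append(p[ok]);C.append(s['frame'][ok])
    P=np.vstack(P);C=np.vstack(C);return P,cv2.cvtColor(C[None],cv2.COLOR_RGB2HSV)[0]
P,h=cl(['sc37.png','s37.png']);x,y,z=P.T
def rect(P,m,n):
    r=cv2.minAreaRect((P[m][:,:2]*1000).astype(np.float32));print(n,m.sum(),np.round(r[0],1),np.round(r[1],1),round(r[2],1),np.percentile(P[m][:,2],[2,50,98]).round(3))
top=(x>.34)&(x<.57)&(y>-.36)&(y<.08)&(abs(z-(.0443+.13*(.0115-y)))<.006)&(h[:,1]>110)&(h[:,0]<18)
rect(P,top,'tray');A=np.c_[P[top],np.ones(top.sum())];print(np.linalg.lstsq(A[:,[0,1,3]],A[:,2],rcond=None)[0])
rect(P,(x>.25)&(x<.55)&(y>.14)&(y<.42)&(z>.095)&(z<.106),'bin')
t=(h[:,0]>70)&(h[:,0]<110)&(h[:,1]>22);rect(P,t&(x>.3)&(x<.52)&(y>.18)&(y<.39)&(z>.003)&(z<.09),'bin tubes')
P0,h0=cl(['scene0.png','side0.png'])
for n,PP in(('0',P0),('now',P)):
    X,Y,Z=PP.T
    for nm,m in (('jar',(X>.6)&(X<.72)&(Y<-.2)&(Y>-.33)&(Z>.075)&(Z<.1)),('paddle',(X>.56)&(X<.8)&(Y>-.22)&(Y<-.12)&(Z>.006)&(Z<.03)),('burner',(X>.56)&(X<.76)&(Y>.19)&(Y<.34)&(Z>.01)&(Z<.2)),('brick',(X>.3)&(X<.62)&(Y>-.45)&(Y<-.32)&(Z>.034)&(Z<.042))): rect(PP,m,nm+n)
P,h=cl(['w37.png']);x,y,z=P.T
rect(P,(x>.5)&(x<.72)&(y>-.1)&(y<.12)&(z>.07)&(z<.1)&(h[:,1]>90)&(h[:,0]<25),'handle')
```

```text
from [0.6283 0.03   0.2808] yaw 93.95 tilt z [ 0.0019  0.0534 -0.9986] -> delta [-0.09 -1.17  3.03] turn -0.55 q [-0.16  0.48  1.37  0.06  1.3  -1.81] t 42.15
tray 4276 [ 450.2 -130.2] [163.2 339.4] 4.7 [0.039 0.068 0.084]
[ 0.01057809 -0.12701331  0.04051229]
bin 1223 [410.7 282.7] [216.2 197.8] 2.7 [0.095 0.102 0.105]
bin tubes 696 [405.8 325.2] [71.6 91.8] 1.4 [0.008 0.023 0.027]
jar0 1235 [ 657.6 -263.8] [59.5 61. ] 88.2 [0.077 0.084 0.087]
paddle0 2118 [ 677.9 -181.3] [219.8  57.6] 7.3 [0.007 0.01  0.019]
burner0 3290 [647.2 273.7] [137.9 108.8] 82.9 [0.011 0.089 0.175]
brick0 5790 [ 470.4 -344.1] [232.6  75.1] 6.6 [0.035 0.037 0.04 ]
jarnow 1231 [ 657.8 -263.5] [59.3 61.8] 75.8 [0.078 0.084 0.087]
paddlenow 2113 [ 677.8 -181.2] [218.5  57.7] 7.2 [0.007 0.01  0.019]
burnernow 3302 [648.  274.7] [137.7 109.3] 81.9 [0.011 0.089 0.175]
bricknow 5800 [ 470.2 -347.4] [232.4  74.7] 5.0 [0.035 0.037 0.04 ]
handle 1379 [631.1  26.1] [113.5  13.7] 4.4 [0.083 0.087 0.088]
```

View pics/z37.png

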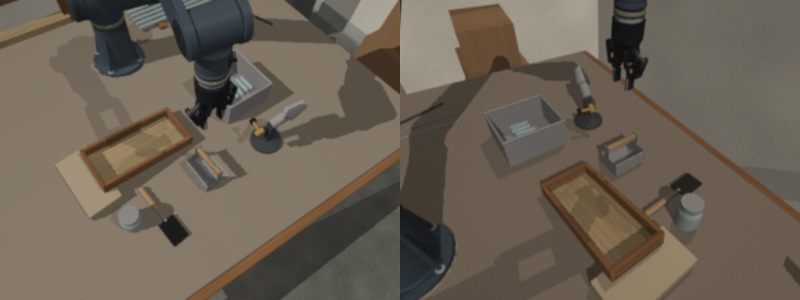

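All checks are fine, so I'm handing it in.

```bash
python3 -c "
from h import *
print(manip.sign_off())"
```

```text
the job is handed in; nothing more can be done
None
```

The tray is propped on the brick, all four cut-offs are in the bin, and the empty scoop is flat on the bench. I handed the job in at about 42 s; no verdict is reported.

**What I did**
- I pinched the brick-side end of the tray and lifted it. The stiff grip raised the whole tray off the bench. I carried it over, set that end on the brick and let go, and the other end dropped about 20 mm to the bench.
- The glass took two trips: the first brought up three cut-offs and the second brought the last one. I tipped them by driving the scoop forward over the bin and reversing sharply.
- I held the scoop with its lip slightly up while carrying. The tool could not be tilted directly, so I got that tilt of about 0.05 rad by sending the arm beyond its reach.

**What did not go cleanly**
- On the first pass one tube popped up and the last one jammed between the lip and the tray wall. Pushing against it slid the tray about 11 mm along the bench. It stayed on the brick, with roughly 35 mm of overlap left.
- The wrist force peaked at about 30 N in an earlier jam on that pass.

**Last checks, from the images**

| Item | Result |
|---|---|
| Tray | tilted about 0.127 rad, resting on the brick and the bench |
| Cut-offs | all four side by side in the bin, seen in the scene camera after the second tip; the bin has not moved |
| Scoop | pan level, handle top at about 87 mm, so its centre is at about 75 mm |
| Burner, jar, paddle | within about 1.5 mm of where they started |
| Robot | nothing touched; the fingertips stayed well above the glass by my measurements |

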